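# Clip the probe thermometers back into their colour-coded rack

### The arm

A 6-joint arm with a two-finger parallel gripper is mounted at the origin on the work surface. World frame = base frame: x ahead of the robot, y to its left, z up, the work surface at z = 0. Lengths are in m, angles in rad, forces in N, time in s.
With the tool pointing down it reaches from about 0.425 to 0.95 m from the base axis. Payload 3.5 kg.
Tool frame: the origin (TCP) lies at the very end of the fingers, on their centre line; the grasp point (between the pads) lies behind it (ctrl.grasp_offset is the z of the grasp point in the tool frame, in m); z points along the fingers, x is the direction in which the jaws open and shut, and the axes are right-handed (so a half turn about z gives the same grasp; the last joint's range is limited). The gripper opens to 85 mm and grips with 20 to 120 N. Pads are 22 mm wide; open, the fingers measure 114 mm over their backs; the gripper's body (76 mm by 85 mm) begins 54 mm behind the grasp point. The pads swing forward as they close: fully open they stand 13 mm farther back than shut.
Start: joints at [-1.339, 0.286, 1.577, -0, 1.279, -0.15], TCP at [0.252, -0.626, 0.195] pointing down, gripper open.
Joint ranges: [-2.77, 2.77], [-0.9, 2.22], [0.21, 2.48], [-1.53, 4.67], [0.24, 2.81], [-2.84, 2.84]. Speed limits (rad/s): [2.79, 2.79, 3.14, 3.14, 3.14, 3.14].

### API

Orientations are given as a unit quaternion [x, y, z, w].
In Python, from plant import ctrl gives the robot as it stands.
- The arm moves only by the shell command python3 -m jog 'ROWS' [FORCE]. ROWS is JSON, a list of rows, each an object with "grip": the closure, from 0 (fully open) to 1 (shut); "xyz": the shift along the tool's x, y, z in m, a list of three; "dr": the turn, a rotation vector about the tool's x, y, z in rad, a list of three. A call has 1 to 12 rows; each row is the pose to reach, as a shift and turn from the pose commanded when the call began, along the tool's axes at that moment; what a row does not reach only later rows make up. A row lasts 1/12 s, in which the tool goes at most 41.7 mm and 7.16 degrees, less where a joint would pass 70% of its speed; a pose out of reach is approached as far as the arm can. A call with a gripper value outside its range is refused whole. The fingers move at their own pace and stop on an object; FORCE is the grip in N (left out, the last holds). Time passes only in rows, so rows that repeat a pose let the fingers close. It gives the time, the measured TCP pose, the force and the opening at its end, in the units of the state.
- ctrl.get_state(): the state, without advancing time (a new reading comes with each control period).
- ctrl.read_camera(name): name is "side" or "top"; returns the picture (400x640x3 uint8, red, green, blue); there is no depth.
- ctrl.get_calibration(name): a dict with "mtx" (3x3 intrinsics, pixels), "R" (3x3) and "t" (3): a world point X has camera coordinates R X + t. Camera axes: x right, y down, z forward; pixel columns grow to the right and rows downward; lengths in m; the calibration is good to about 2 mm. A picture is of the moment at which its call begins. get_calibration takes no time and is no camera call.
- ctrl.sign_off(): hands the job in, once; it reports no verdict.
The state is a dict: "time": time; "qpos": joint angles; "dq": joint speeds; "joint_efforts": joint torques, N m; "eef_pos": TCP position; "tcp_rot": TCP orientation; "contact_force": force on the tool from outside, world axes, zero at the start; "wrist_torque": the same for the moment, N m; "opening": opening from 0.0 (shut) to 1.0 (fully open).
Only numpy, scipy, OpenCV 4.12 (cv2) and the standard library are available. Lean on these libraries where they do the work, as an engineer would, in place of code of your own. Each camera call takes 0.05 s, during which the arm holds its last target.

### The job

Put the red and the blue probe thermometers back in the clip rack: lay each one level across the two spring clips of its own colour, the middle of its handle midway between them, and press it down until both clips snap over it and it sits fully home, then let go.

Things in the scene. Friction and masses are not known exactly. Their poses are not given: they have to be found in the camera images.
- red_probe_mid (a point): middle of the red probe thermometer's handle, on its axis. Round handle 160 mm long, 22 mm thick, with a flat-sided grip block at the middle (36 long, 24 wide, 22 high); steel stem 75 mm long, 4 mm thick on its +x end. x: along the handle to the stem. z: up. About 110 g. Starts lying on the counter, this point 11 mm up, stem roughly away from the robot.
- blue_probe_mid (a point): middle of the blue probe thermometer's handle, on its axis. Round handle 160 mm long, 22 mm thick, with a flat-sided grip block at the middle (36 long, 24 wide, 22 high); steel stem 75 mm long, 4 mm thick on its +x end. x: along the handle to the stem. z: up. About 110 g. Starts lying on the counter, this point 11 mm up, stem roughly away from the robot.
- red_clip (a point): seat of the red station on the white rack: where the middle of the handle belongs, 48 mm above the counter. x: along the seated handle, z: up. Red clips stand at x = -48 and +48 mm, each 16 mm long; between them fingers have 70 mm along x and 35 mm below this point. Stations are 100 mm apart; their colour order varies and the yellow one is full.
- blue_clip (a point): the same in the blue station. Each clip: a V seat between two sprung jaws, open upwards, flares up to 24 mm above this point, lips 12 mm apart. The handle meets the lips 22 mm above its seat; pressed straight down with 10 to 20 N they part, then close over it. They centre a handle up to 6 mm off and 6 degrees askew. Stem may point either way.
There are look-alikes about, which are no part of the job. Several things look just like the part that bears blue_probe_mid: the one meant starts farthest from the robot's base.

How it is judged:
By the outcome, as a careful person would: the job done as asked, in the order asked, and still so for the second after the job is handed in, with the robot touching nothing.
It also fails if it takes over 64 s, if anything falls off the work surface, if the arm or the gripper's body presses on something with over 40 N, if the wrist force passes 120 N, or if a joint passes its speed limit or range.

## Working session

There is one attempt and no reset: what is moved stays moved. The work goes in short steps, Python scripts to look and compute and a shell command to move; the robot and the scene stay as the last step left them, time stands still between calls to the robot, and variables do not carry over. Pictures are saved under pics/ and viewed, and the job is handed in when it is done.

```bash
ls; mkdir -p pics
python3 - <<'E'
from plant import ctrl
import cv2
s=ctrl.get_state();print(s, ctrl.grasp_offset)
for n in("top","side"):
    im=ctrl.read_camera(n);cv2.imwrite(f"pics/{n}0.png",im[:,:,::-1]);c=ctrl.get_calibration(n);print(n,c)
E
```

```text
pics
{'time': 0.0, 'qpos': array([-1.33897814e+00,  2.87174841e-01,  1.57818738e+00,  4.16314893e-05,
        1.27862857e+00, -1.50021185e-01]), 'dq': array([-0.0021946 , -0.00186143, -0.00157875, -0.0002076 ,  0.00088089,
        0.00045601]), 'joint_efforts': array([ 4.86814497e-04, -4.05977619e+01, -2.92626768e+01, -1.40222010e-04,
        5.77707877e-03,  3.03940723e-06]), 'eef_pos': array([ 0.25137374, -0.62563551,  0.19343557]), 'tcp_rot': array([ 8.28436738e-01, -5.60081363e-01, -8.68323364e-04, -8.27146285e-04]), 'contact_force': array([-0.69230826, -0.27177712, -0.13227598]), 'wrist_torque': array([-0.0006717 ,  0.0087214 , -0.03605184]), 'opening': 1.003142058950453} -0.0187
top {'mtx': array([[395.74533372,   0.        , 327.63144881],
       [  0.        , 395.74533372, 202.91397653],
       [  0.        ,   0.        ,   1.        ]]), 'R': array([[ 0.01722884, -0.99983235,  0.00620038],
       [-0.99780398, -0.0175899 , -0.06385775],
       [ 0.06395611, -0.00508657, -0.99793975]]), 't': array([-0.03031589,  0.45152485,  1.01101494])}
side {'mtx': array([[435.49120847,   0.        , 320.42200491],
       [  0.        , 435.49120847, 202.70158355],
       [  0.        ,   0.        ,   1.        ]]), 'R': array([[-0.87858591, -0.47758066, -0.00187663],
       [-0.25094783,  0.46499474, -0.8490024 ],
       [ 0.40633975, -0.74545061, -0.52838565]]), 't': array([0.35703401, 0.19084899, 0.77369522])}
```

View pics/top0.png

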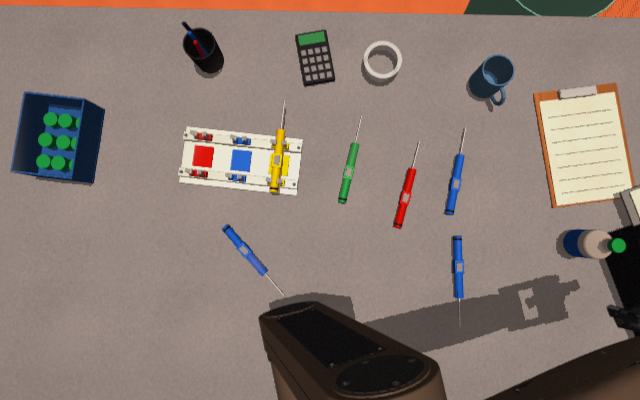

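View pics/side0.png

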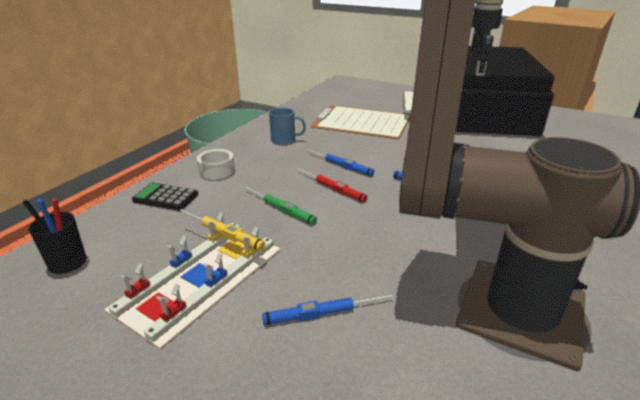

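```bash
cat > h.py <<'E'
import numpy as np,cv2
from plant import ctrl
from scipy.spatial.transform import Rotation as Ro
def ray(n,uv,z):
    c=ctrl.get_calibration(n);d=c["R"].T@np.linalg.inv(c["mtx"])@np.array([uv[0],uv[1],1.])
    o=-c["R"].T@c["t"];return o+d*(z-o[2])/d[2]
def proj(n,X):
    c=ctrl.get_calibration(n);p=c["mtx"]@(c["R"]@np.array(X)+c["t"]);return p[:2]/p[2]
def blobs(im,col,amin=8):
    h=cv2.cvtColor(im,cv2.COLOR_RGB2HSV);H,S,V=[h[:,:,i].astype(int) for i in range(3)]
    if col=="red": m=((H<8)|(H>172))&(S>170)&(V>70)
    else: m=(H>104)&(H<122)&(S>150)&(V>60)
    m=m.astype(np.uint8)
    n,l,st,ce=cv2.connectedComponentsWithStats(m,connectivity=8)
    return [(i,st[i],ce[i],l==i) for i in range(1,n) if st[i][4]>=amin]
def probe(n,mask,z=0.011):
    # axis from minAreaRect of the handle mask, in world at height z
    ys,xs=np.nonzero(mask)
    P=np.array([ray(n,(x,y),z)[:2] for x,y in zip(xs,ys)])
    r=cv2.minAreaRect((P*1000).astype(np.float32))
    c=P.mean(0);u,s,vt=np.linalg.svd(P-c);d=vt[0]; d=d if d[0]>0 else -d
    t=(P-c)@d;w=(P-c)@np.array([-d[1],d[0]])
    return c,d,(t.min(),t.max()),(w.min(),w.max()),r
E
python3 - <<'E'
from h import *
import cv2
for n in("top","side"):
    im=cv2.imread(f"pics/{n}0.png")[:,:,::-1].copy()
    for col in("red","blue"):
        for i,st,ce,m in blobs(im,col):
            if n=="side" and st[4]<150: print(n,col,st,ce.round(1));continue
            c,d,t,w,r=probe(n,m)
            mid=c+d*(t[0]+t[1])/2
            print(n,col,st,ce.round(1),"c",c.round(4),"mid",mid.round(4),"ang",np.degrees(np.arctan2(d[1],d[0])).round(1),"len",round(t[1]-t[0],3),"w",round(w[1]-w[0],3),"dist",np.linalg.norm(mid).round(3))
im=cv2.imread("pics/top0.png")
cv2.imwrite("pics/rack0.png",cv2.resize(im[115:205,170:312],None,fx=5,fy=5,interpolation=cv2.INTER_CUBIC))
cv2.imwrite("pics/pr0.png",cv2.resize(im[115:240,330:480],None,fx=4,fy=4,interpolation=cv2.INTER_CUBIC))
im=cv2.imread("pics/side0.png")
cv2.imwrite("pics/racks0.png",cv2.resize(im[190:350,95:295],None,fx=3.5,fy=3.5,interpolation=cv2.INTER_CUBIC))
E
```

```text
top red [193  40   5   5  19] [194.8  42.2] c [0.875  0.3386] mid [0.8751 0.3387] ang 41.7 len 0.012 w 0.01 dist 0.938
top red [197 134  15   7  54] [204.1 137.1] c [0.6195 0.3045] mid [0.6195 0.3044] ang 82.8 len 0.038 w 0.014 dist 0.69
top red [193 146  21  21 372] [202.9 156.1] c [0.5692 0.3059] mid [0.5693 0.3058] ang -8.5 len 0.054 w 0.05 dist 0.646
top red [395 168  21  57 418] [405.  195.8] c [ 0.4744 -0.2237] mid [ 0.4748 -0.2238] ang -14.2 len 0.149 w 0.024 dist 0.525
top red [190 170  17   7  55] [198.3 173.6] c [0.5229 0.3161] mid [0.523  0.3164] ang 86.0 len 0.042 w 0.015 dist 0.611
top red [394 224   8   4  19] [397.1 225.9] c [ 0.3957 -0.2035] mid [ 0.3955 -0.2042] ang 78.6 len 0.019 w 0.006 dist 0.445
top blue [188  31   8   9  31] [191.   34.7] c [0.8952 0.3496] mid [0.8942 0.3487] ang 40.3 len 0.029 w 0.01 dist 0.96
top blue [202  48   5   7   9] [204.4  51.2] c [0.8508 0.3122] mid [0.8517 0.3129] ang 34.4 len 0.02 w 0.003 dist 0.907
top blue [  20   92   65   88 1330] [ 60.  137.5] c [0.6116 0.6808] mid [0.6146 0.6806] ang -3.9 len 0.219 w 0.161 dist 0.917
top blue [ 94 116   9  51  52] [ 98.3 141.1] c [0.6038 0.5803] mid [0.6041 0.5803] ang -5.8 len 0.133 w 0.003 dist 0.838
top blue [234 138  16   7  57] [241.9 141.3] c [0.6101 0.2051] mid [0.6102 0.2056] ang 84.0 len 0.04 w 0.014 dist 0.644
top blue [231 150  21  22 366] [240.8 160.2] c [0.56   0.2064] mid [0.5599 0.2064] ang -3.9 len 0.053 w 0.048 dist 0.597Traceback (most recent call last):
  File "<stdin>", line 8, in <module>
  File "h.py", line 19, in probe
    P=np.array([ray(n,(x,y),z)[:2] for x,y in zip(xs,ys)])
                ~~~^^^^^^^^^^^
  File "h.py", line 5, in ray
    c=ctrl.get_calibration(n);d=c["R"].T@np.linalg.inv(c["mtx"])@np.array([uv[0],uv[1],1.])
ValueError: time passes only in moves, steps and waits
```

```bash
python3 - <<'E'
from plant import ctrl
import pickle
pickle.dump({n:ctrl.get_calibration(n) for n in("top","side")},open("cal.pkl","wb"))
E
sed -i 's/ctrl.get_calibration(n)/CAL[n]/; s/^from plant.*/from plant import ctrl\nimport pickle\nCAL=pickle.load(open("cal.pkl","rb"))/' h.py
python3 - <<'E'
from h import *
import cv2
for n in("top","side"):
    im=cv2.imread(f"pics/{n}0.png")[:,:,::-1].copy()
    for col in("red","blue"):
        for i,st,ce,m in blobs(im,col):
            if st[4]<150 or st[4]>900: print(n,col,st,ce.round(1));continue
            c,d,t,w,r=probe(n,m)
            mid=c+d*(t[0]+t[1])/2
            print(n,col,st,ce.round(1),"c",c.round(4),"mid",mid.round(4),"ang",np.degrees(np.arctan2(d[1],d[0])).round(1),"len",round(t[1]-t[0],3),"w",round(w[1]-w[0],3),"dist",np.linalg.norm(mid).round(3))
im=cv2.imread("pics/top0.png")
cv2.imwrite("pics/rack0.png",cv2.resize(im[115:205,170:312],None,fx=5,fy=5,interpolation=cv2.INTER_CUBIC))
cv2.imwrite("pics/pr0.png",cv2.resize(im[115:240,330:480],None,fx=4,fy=4,interpolation=cv2.INTER_CUBIC))
im=cv2.imread("pics/side0.png")
cv2.imwrite("pics/racks0.png",cv2.resize(im[190:350,95:295],None,fx=3.5,fy=3.5,interpolation=cv2.INTER_CUBIC))
print(ctrl.get_state()["time"])
E
```

```text
top red [193  40   5   5  19] [194.8  42.2]
top red [197 134  15   7  54] [204.1 137.1]
top red [193 146  21  21 372] [202.9 156.1] c [0.5692 0.3059] mid [0.5693 0.3058] ang -8.5 len 0.054 w 0.05 dist 0.646
top red [395 168  21  57 418] [405.  195.8] c [ 0.4744 -0.2237] mid [ 0.4748 -0.2238] ang -14.2 len 0.149 w 0.024 dist 0.525
top red [190 170  17   7  55] [198.3 173.6]
top red [394 224   8   4  19] [397.1 225.9]
top blue [188  31   8   9  31] [191.   34.7]
top blue [202  48   5   7   9] [204.4  51.2]
top blue [  20   92   65   88 1330] [ 60.  137.5]
top blue [ 94 116   9  51  52] [ 98.3 141.1]
top blue [234 138  16   7  57] [241.9 141.3]
top blue [231 150  21  22 366] [240.8 160.2] c [0.56   0.2064] mid [0.5599 0.2064] ang -3.9 len 0.053 w 0.048 dist 0.597
top blue [446 154  18  57 408] [454.9 182.1] c [ 0.5127 -0.3542] mid [ 0.5134 -0.3543] ang -11.0 len 0.149 w 0.026 dist 0.624
top blue [ 92 173   2  10  11] [ 92.5 177.5]
top blue [230 175  16   6  49] [238. 178.]
top blue [446 211   8   4  24] [449.3 212.5]
top blue [222 225  32  37 284] [238.1 242.1] c [0.3468 0.2068] mid [0.
[... 701 characters left out ...]
4 w 0.026 dist 0.699
side red [137 294  48  27 554] [159.7 308.3] c [0.559  0.3097] mid [0.5593 0.3098] ang 20.0 len 0.079 w 0.058 dist 0.639
side blue [326 155  47  20 272] [348.9 164.7] c [ 0.5054 -0.3501] mid [ 0.5084 -0.3507] ang -12.0 len 0.167 w 0.043 dist 0.618
side blue [396 172   6   7  27] [398.6 175.1]
side blue [ 38 199  17  34 169] [ 46.3 216.1] c [1.0127 0.2218] mid [1.0201 0.2185] ang -23.7 len 0.174 w 0.012 dist 1.043
side blue [171 251  20  15 129] [180.9 258. ]
side blue [182 264  44  22 468] [202.6 275.6] c [0.551  0.2079] mid [0.5498 0.2074] ang 20.9 len 0.08 w 0.059 dist 0.588
side blue [269 298  84  25 901] [310.2 310.8]
side blue [263 314   5  10  33] [264.7 318.5]
0.1
```

View pics/rack0.png

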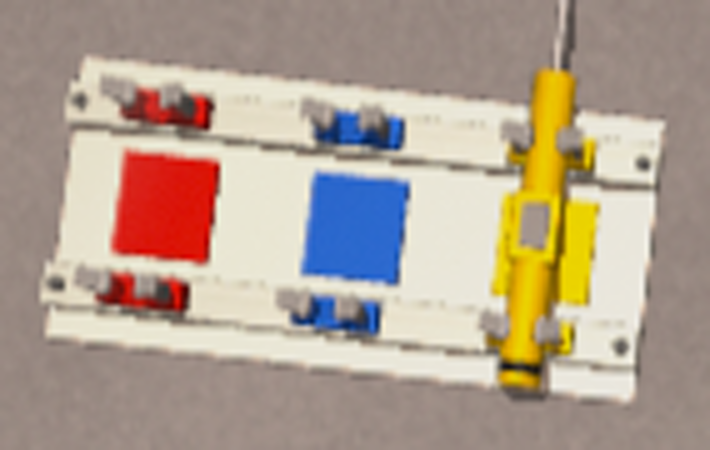

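View pics/pr0.png

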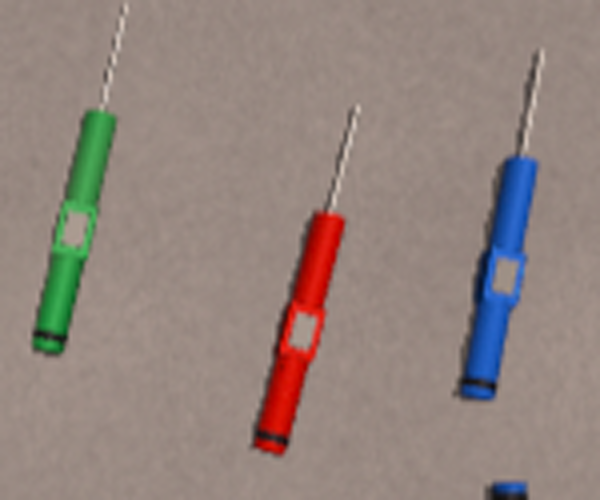

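View pics/racks0.png

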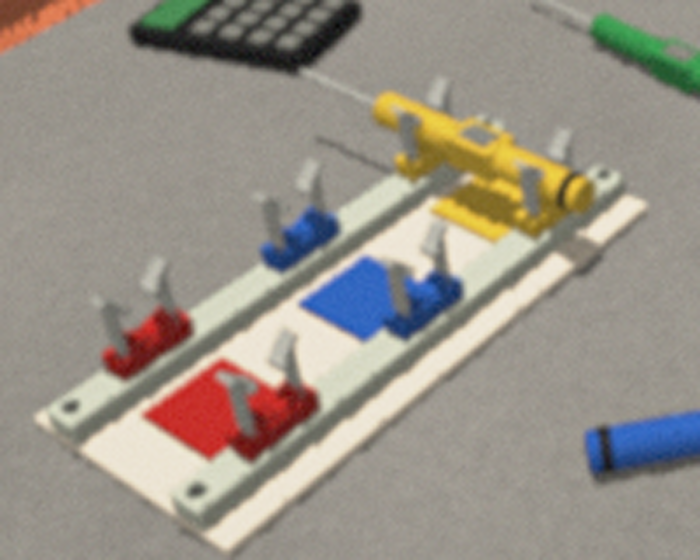

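```bash
cat > m.py <<'E'
from h import *
im=cv2.imread("pics/top0.png")[:,:,::-1].copy()
h=cv2.cvtColor(im,cv2.COLOR_RGB2HSV).astype(int);H,S,V=h[:,:,0],h[:,:,1],h[:,:,2]
def grey(x0,y0,x1,y1):
    g=np.zeros(H.shape,np.uint8);g[y0:y1,x0:x1]=((S<75)&(V>90))[y0:y1,x0:x1]
    n,l,st,ce=cv2.connectedComponentsWithStats(g)
    return [(st[i].tolist(),ce[i].round(2)) for i in range(1,n)]
print("redgrey",grey(401,190,412,205));print("bluegrey",grey(451,176,463,192));print("yelgrey",grey(272,152,282,168))
def T(a,b):
    A=[];r=[]
    for n,uv in(("top",a),("side",b)):
        P=CAL[n]["mtx"]@np.c_[CAL[n]["R"],CAL[n]["t"]]
        A+=[uv[0]*P[2]-P[0],uv[1]*P[2]-P[1]]
    A=np.array(A);X=np.linalg.lstsq(A[:,:3],-A[:,3],rcond=None)[0]
    return X,[np.round(proj(n,X)-uv,1) for n,uv in(("top",a),("side",b))]
for nm,a,b in [("redfar",(204.1,137.1),(137.1,287.5)),("bluefar",(241.9,141.3),(180.9,258)),("redpad",(202.9,156.1),None)]:
    if b: print(nm,T(a,b))
for z in(.003,.006):
  print("pads",z,ray("top",(202.9,156.1),z),ray("top",(240.8,160.2),z))
for z in (.032,.038):
  for q in [(204.1,137.1),(198.3,173.6),(241.9,141.3),(238,178)]: print(z,q,ray("top",q,z).round(4))
m=(H>20)&(H<32)&(S>140)&(V>60)
n,l,st,ce=cv2.connectedComponentsWithStats(m.astype(np.uint8))
for i in range(1,n):
    if st[i][4]>20: print("yel",st[i],ce[i])
o=[-CAL[n]["R"].T@CAL[n]["t"] for n in CAL];print(o)
E
python3 m.py
python3 - <<'E'
import cv2
im=cv2.imread("pics/top0.png")
cv2.imwrite("pics/yel0.png",cv2.resize(im[95:200,255:310],None,fx=8,fy=8,interpolation=cv2.INTER_NEAREST)[:600*8//8*2][:840].copy()[0:840])
im=cv2.imread("pics/side0.png")
cv2.imwrite("pics/yels0.png",cv2.resize(im[200:260,175:275],None,fx=7,fy=7,interpolation=cv2.INTER_CUBIC))
E
```

```text
redgrey [([401, 190, 1, 1, 1], array([401., 190.])), ([411, 190, 1, 2, 2], array([411. , 190.5])), ([403, 194, 6, 8, 37], array([405.32, 197.41])), ([409, 195, 3, 10, 18], array([410.44, 200.61]))]
bluegrey [([451, 176, 1, 1, 1], array([451., 176.])), ([459, 176, 4, 16, 38], array([461.21, 184.61])), ([453, 180, 7, 8, 44], array([455.75, 183.55]))]
yelgrey [([272, 152, 2, 1, 2], array([272.5, 152. ])), ([274, 156, 6, 8, 39], array([276.31, 159.59]))]
redfar (array([0.61757249, 0.30102962, 0.02637569]), [array([-0.5, -0.6]), array([0.9, 0.2])])
bluefar (array([0.60729693, 0.20212368, 0.02793906]), [array([-0.2, -0.3]), array([0.4, 0.1])])
pads 0.003 [0.57053618 0.30829975 0.003     ] [0.5614637  0.20822986 0.003     ]
pads 0.006 [0.57000242 0.30735616 0.006     ] [0.56095624 0.20757634 0.006     ]
0.032 (204.1, 137.1) [0.6147 0.2979 0.032 ]
0.032 (198.3, 173.6) [0.5201 0.3092 0.032 ]
0.032 (241.9, 141.3) [0.6056 0.2006 0.032 ]
0.032 (238, 178) [0.5106 0.2076 0.032 ]
0.038 (204.1, 137.1) [0.6133 0.2961 0.038 ]
0.038 (198.3, 173.6) [0.5193 0.3073 0.038 ]
0.038 (241.9, 141.3) [0.6043 0.1993 0.038 ]
0.038 (238, 178) [0.5098 0.2063 0.038 ]
yel [268 129  22  59 676] [278.5739645  160.35798817]
yel [270 189   8   3  22] [273.22727273 190.09090909]
[array([ 0.38639502, -0.01722593,  1.03795333]), array([0.04719506, 0.65852033, 0.57151072])]
```

View pics/yels0.png

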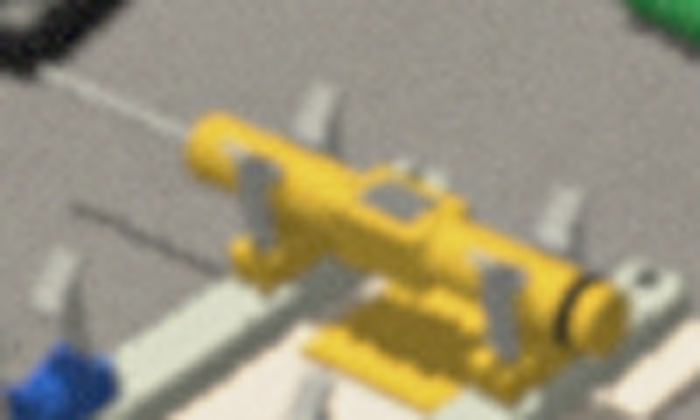

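```bash
cat >> m.py <<'E'
print("-----")
print(T((276.5,159.6),(231.4,228.3)))
y=ray("top",(276.3,159.6),.0595);print("yellow LCD",y)
r=ray("top",(405.3,197.4),.0225);b=ray("top",(455.75,183.55),.0225);print("redL",r,"blueL",b)
# yellow axis: end pts of handle at axis height: far end (280,129), near end(273.2,191)
for q in [(280.7,129),(274.3,191.5)]: print(ray("top",q,.048))
# lips/clips jaws: grey jaw tops, tip at z ~.072
g=np.zeros(H.shape,np.uint8);g[125:180,185:255]=((S<60)&(V<190)&(V>60))[125:180,185:255]
n,l,st,ce=cv2.connectedComponentsWithStats(g)
for i in range(1,n):
    if st[i][4]>8: print(st[i],ce[i].round(1),ray("top",ce[i],.068).round(4))
E
python3 m.py | sed -n '/-----/,$p'
```

```text
-----
(array([0.55507029, 0.10714152, 0.05790735]), [array([0.1, 0.1]), array([-0.1, -0. ])])
yellow LCD [0.55503264 0.10760228 0.0595    ]
redL [ 0.4692356  -0.22225492  0.0225    ] blueL [ 0.5074514  -0.35261694  0.0225    ]
[0.6354758  0.09992222 0.048     ]
[0.47617468 0.11202293 0.048     ]
[185 125  70   9 346] [228.  127.5] [0.6319 0.2284 0.068 ]
[190 130   7   6  33] [193.2 132.5] [0.6176 0.3142 0.068 ]
[185 133   3   4  10] [185.8 134.5] [0.6122 0.3322 0.068 ]
[202 132   6   6  25] [204.8 134. ] [0.6144 0.2853 0.068 ]
[185 135  70  13 177] [222.5 141.8] [0.5956 0.2408 0.068 ]
[241 136   7   6  28] [244.1 138.2] [0.6056 0.1876 0.068 ]
[185 168   7   6  28] [188.  170.4] [0.5227 0.3231 0.068 ]
[197 170   7   5  23] [199.5 171.8] [0.5198 0.2948 0.068 ]
[225 173   8   6  33] [228.7 174.8] [0.5135 0.2228 0.068 ]
[237 174   6   5  28] [239.3 176.1] [0.511  0.1965 0.068 ]
[185 176  32   4  48] [200.1 177.6] [0.5054 0.2928 0.068 ]
```

```bash
cat >> h.py <<'E'
def delta(xyz,yaw,stt=None):
    s=stt or ctrl.get_state();Rm=Ro.from_quat(s["tcp_rot"]).as_matrix()
    a=np.radians(yaw);x=np.array([np.cos(a),np.sin(a),0]);z=np.array([0,0,-1.]);Rt=np.c_[x,np.cross(z,x),z]
    d=Rm.T@(np.array(xyz)-s["eef_pos"]);r=Ro.from_matrix(Rm.T@Rt).as_rotvec()
    print("t",round(s["time"],2),"pos",s["eef_pos"].round(4),"yaw",np.degrees(np.arctan2(Rm[1,0],Rm[0,0])).round(1),"tilt",Rm[:2,2].round(4),"open",round(s["opening"],3),"F",s["contact_force"].round(1))
    print("xyz",d.round(4).tolist(),"dr",r.round(4).tolist(),"q6",s["qpos"][5].round(2))
E
python3 -c "
from h import *
delta((.469,-.222,.12),-104.2)
print(proj('top',(0,0,0)),ray('top',(640,400),0),ray('top',(500,400),0))"
```

```text
t 0.1 pos [ 0.2514 -0.6257  0.1936] yaw -68.1 tilt [-0.0005  0.0021] open 1.005 F [ 0.6 -0.6  0.3]
xyz [-0.2934, -0.3523, 0.0743] dr [0.0003, 0.0022, 0.6296] q6 -0.15
[315.764789  379.6560274] [-0.03833125 -0.83052636  0.        ] [-0.04358384 -0.47132776  0.        ]
```

```bash
python3 -m jog '[{"grip":0,"xyz":[-0.293,-0.352,0.074],"dr":[0,0,0.63]},{"grip":0,"xyz":[-0.293,-0.352,0.074],"dr":[0,0,0.63]},{"grip":0,"xyz":[-0.293,-0.352,0.074],"dr":[0,0,0.63]},{"grip":0,"xyz":[-0.293,-0.352,0.074],"dr":[0,0,0.63]},{"grip":0,"xyz":[-0.293,-0.352,0.074],"dr":[0,0,0.63]},{"grip":0,"xyz":[-0.293,-0.352,0.074],"dr":[0,0,0.63]},{"grip":0,"xyz":[-0.293,-0.352,0.074],"dr":[0,0,0.63]},{"grip":0,"xyz":[-0.293,-0.352,0.074],"dr":[0,0,0.63]},{"grip":0,"xyz":[-0.293,-0.352,0.074],"dr":[0,0,0.63]},{"grip":0,"xyz":[-0.293,-0.352,0.074],"dr":[0,0,0.63]},{"grip":0,"xyz":[-0.293,-0.352,0.074],"dr":[0,0,0.63]},{"grip":0,"xyz":[-0.293,-0.352,0.074],"dr":[0,0,0.63]}]'
python3 - <<'E'
from h import *
delta((.469,-.222,.004),-104.2)
for n in("top","side"): cv2.imwrite(f"pics/{n}1.png",ctrl.read_camera(n)[:,:,::-1])
E
```

```text
time: 1.1
eef_pos: [0.4697, -0.2173, 0.1189]
tcp_rot: [-0.616, 0.788, 0.002, 0.0]
contact_force: [-0.2, 0.5, 0.2]
opening: 0.999
t 1.1 pos [ 0.4697 -0.2173  0.1189] yaw -103.9 tilt [-0.002   0.0042] open 0.999 F [-0.2  0.5  0.2]
xyz [0.0051, -0.0008, 0.1148] dr [0.003, 0.0035, 0.0048] q6 1.18
```

View pics/top1.png

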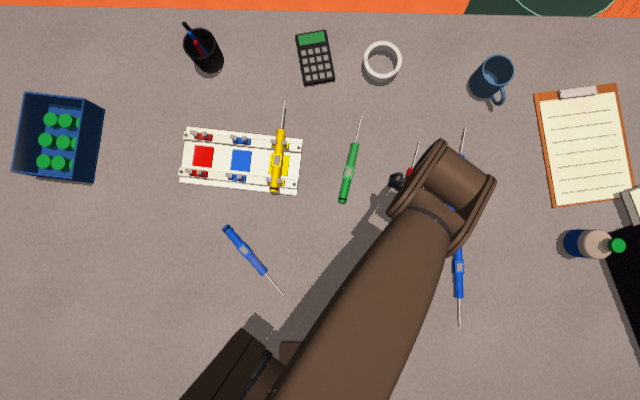

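View pics/side1.png

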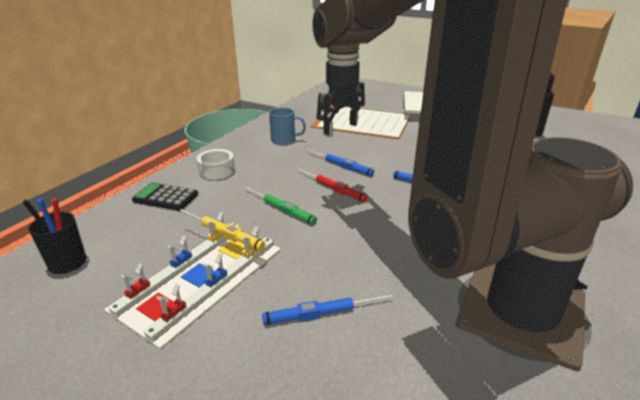

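```bash
python3 -m jog '[{"grip":0,"xyz":[0.001,0,0.04],"dr":[0,0,0.005]},{"grip":0,"xyz":[0.002,0,0.08],"dr":[0,0,0.005]},{"grip":0,"xyz":[0.002,0,0.09],"dr":[0,0,0.005]},{"grip":0,"xyz":[0.002,0,0.09],"dr":[0,0,0.005]},{"grip":0,"xyz":[0.002,0,0.09],"dr":[0,0,0.005]},{"grip":0,"xyz":[0.002,0,0.09],"dr":[0,0,0.005]}]'
python3 - <<'E'
from h import *
delta((.469,-.222,.004),-104.2)
cv2.imwrite(f"pics/side2.png",cv2.resize(ctrl.read_camera("side")[80:240,230:430,::-1],None,fx=4,fy=3.7,interpolation=cv2.INTER_CUBIC))
E
```

```text
time: 1.7
eef_pos: [0.4699, -0.2271, 0.0332]
tcp_rot: [-0.612, 0.791, -0.002, 0.0]
contact_force: [0.9, -0.1, 0.5]
opening: 1.0
t 1.7 pos [ 0.4699 -0.2271  0.0332] yaw -104.6 tilt [ 0.0031 -0.0025] open 1.0 F [ 0.9 -0.1  0.5]
xyz [-0.0048, 0.0022, 0.0291] dr [-0.0036, -0.0016, -0.0064] q6 1.18
```

View pics/side2.png

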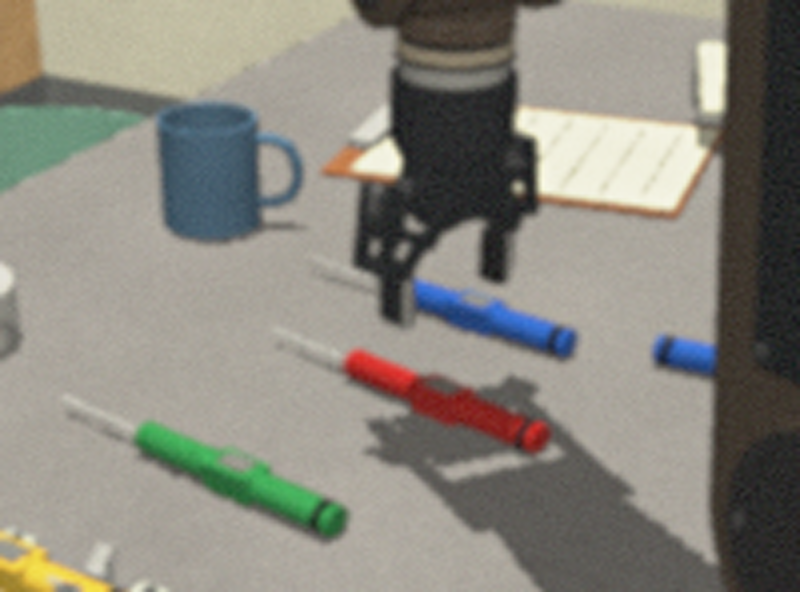

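```bash
python3 -m jog '[{"grip":0,"xyz":[0,0,0],"dr":[0,0,0]},{"grip":0,"xyz":[0,0,0],"dr":[0,0,0]},{"grip":0,"xyz":[0,0,0],"dr":[0,0,0]}]'
python3 - <<'E'
from h import *
delta((.469,-.222,.004),-104.2)
im=ctrl.read_camera("side")
s=ctrl.get_state();Rm=Ro.from_quat(s["tcp_rot"]).as_matrix();p=s["eef_pos"]
im=cv2.resize(im[80:240,230:430,::-1],None,fx=4,fy=3.7,interpolation=cv2.INTER_CUBIC)
for o,c in(((0,0,0),(0,255,255)),((.0425,0,-.013),(0,255,0)),((-.0425,0,-.013),(0,255,0))):
    u=proj("side",p+Rm@np.array(o));print(u);cv2.circle(im,(int((u[0]-230)*4),int((u[1]-80)*3.7)),4,c,-1)
u=proj("side",(.469,-.222,.022));cv2.circle(im,(int((u[0]-230)*4),int((u[1]-80)*3.7)),4,(255,0,255),-1)
cv2.imwrite(f"pics/side3.png",im)
E
```

```text
time: 2.0
eef_pos: [0.4692, -0.2258, 0.0321]
tcp_rot: [-0.612, 0.791, -0.001, 0.0]
contact_force: [0.7, 0.3, -0.7]
opening: 1.003
t 2.0 pos [ 0.4692 -0.2258  0.0321] yaw -104.5 tilt [ 0.0018 -0.0014] open 1.003 F [ 0.7  0.3 -0.7]
xyz [-0.0036, 0.0012, 0.0281] dr [-0.0021, -0.0009, -0.0053] q6 1.18
[340.9698234  179.80830295]
[351.73761854 169.64579479]
[329.92656709 181.30087612]
```

View pics/side3.png

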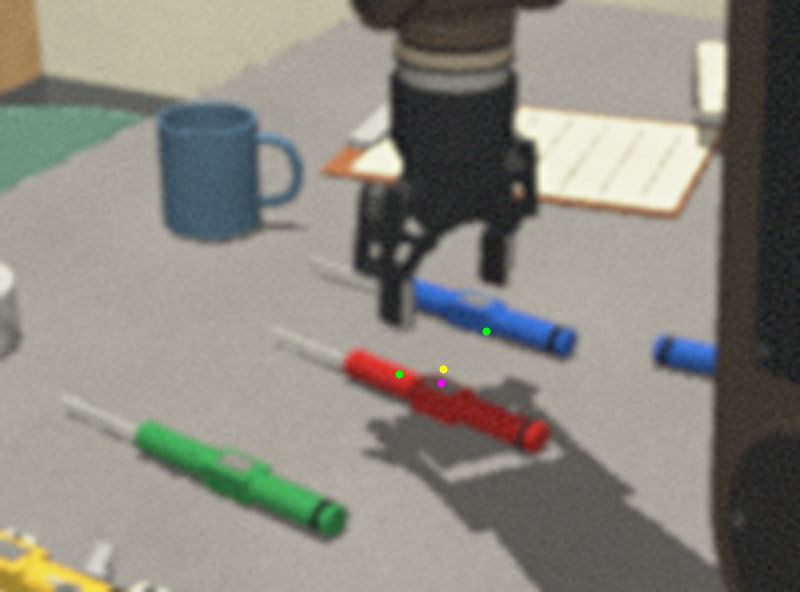

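Run:
```python
from h import *
p=np.array([.4697,-.2173,.1189]);Rm=Ro.from_quat([-0.616,0.788,.002,0]).as_matrix()
for b in(0,-.013,-.045):
    print(b,[proj("side",p+Rm@np.array((sx*.0425,0,b))).round(1) for sx in(1,0,-1)])
p=np.array([.4692,-.2258,.0321])
for b in(0,-.013,-.045):
    print(b,[proj("side",p+Rm@np.array((sx*.0425,0,b))).round(1) for sx in(1,0,-1)],[proj("top",p+Rm@np.array((sx*.0425,0,b))).round(1) for sx in(1,0,-1)])
im=cv2.imread("pics/side1.png");cv2.imwrite("pics/s1c.png",cv2.resize(im[60:220,250:430],None,fx=4,fy=3.7,interpolation=cv2.INTER_CUBIC))
im=ctrl.read_camera("top")[:,:,::-1];cv2.imwrite("pics/t3.png",im);cv2.imwrite("pics/t3c.png",cv2.resize(im[110:250,330:500],None,fx=4,fy=4,interpolation=cv2.INTER_CUBIC))
```

```text
0 [array([351. , 144.6]), array([340. , 149.9]), array([328.5, 155.5])]
-0.013 [array([351.2, 139.8]), array([340.2, 145. ]), array([328.5, 150.5])]
-0.045 [array([351.7, 127.7]), array([340.4, 132.6]), array([328.6, 137.9])]
0 [array([351.4, 173.9]), array([340.9, 179.6]), array([330. , 185.7])] [array([423.6, 201.4]), array([407.4, 197.1]), array([391.3, 192.9])]
-0.013 [array([351.6, 169.4]), array([341.1, 175.1]), array([330. , 181.1])] [array([424.9, 201.1]), array([408.5, 196.7]), array([392.2, 192.4])]
-0.045 [array([352. , 158.3]), array([341.3, 163.8]), array([330.1, 169.6])] [array([428.2, 200.2]), array([411.3, 195.7]), array([394.5, 191.2])]
```

View pics/s1c.png

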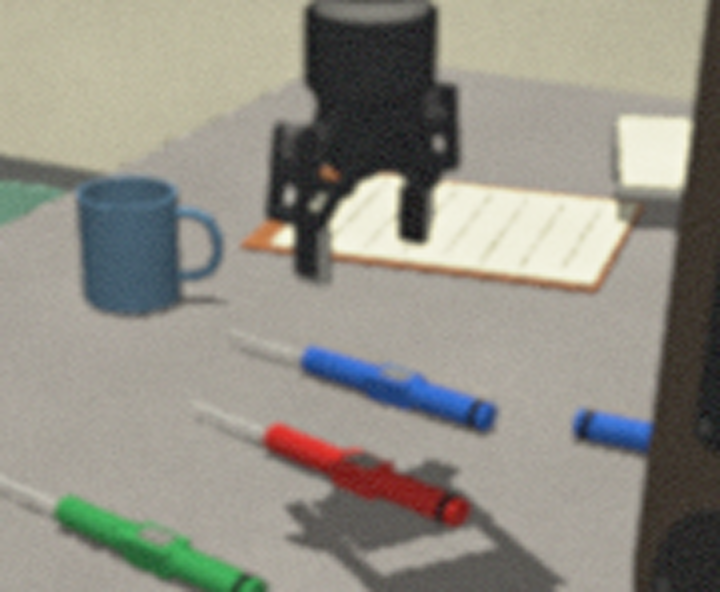

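View pics/t3c.png

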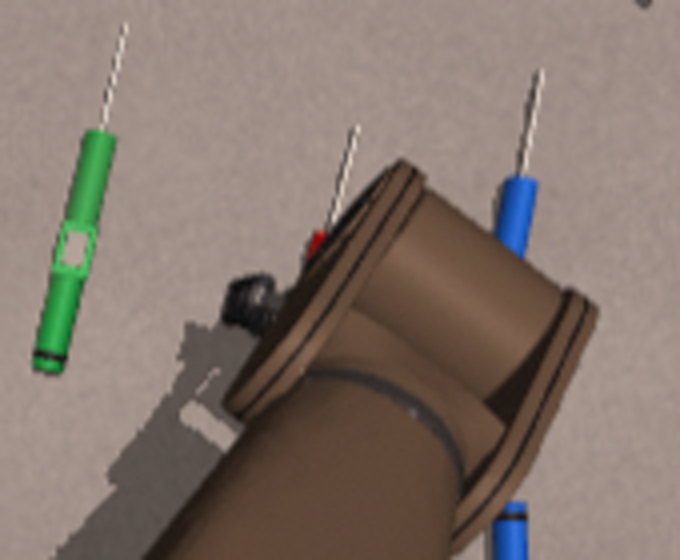

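```bash
python3 -m jog '[{"grip":0.72,"xyz":[-0.003,0.001,0],"dr":[0,0,0]},{"grip":0.72,"xyz":[-0.003,0.001,0],"dr":[0,0,0]},{"grip":0.72,"xyz":[-0.003,0.001,0],"dr":[0,0,0]},{"grip":0.72,"xyz":[-0.003,0.001,0],"dr":[0,0,0]},{"grip":0.72,"xyz":[-0.003,0.001,0],"dr":[0,0,0]},{"grip":0.72,"xyz":[-0.003,0.001,0],"dr":[0,0,0]}]'
python3 - <<'E'
from h import *
delta((.469,-.222,.004),-104.2)
im=ctrl.read_camera("side")
im=cv2.resize(im[80:240,230:430,::-1],None,fx=4,fy=3.7,interpolation=cv2.INTER_CUBIC)
cv2.imwrite(f"pics/side4.png",im)
E
```

```text
time: 2.6
eef_pos: [0.4683, -0.2221, 0.0308]
tcp_rot: [-0.612, 0.791, 0.0, -0.0]
contact_force: [-0.6, 0.2, -0.2]
opening: 0.278
t 2.6 pos [ 0.4683 -0.2221  0.0308] yaw -104.5 tilt [-0.0001  0.    ] open 0.278 F [-0.6  0.2 -0.2]
xyz [-0.0003, -0.0007, 0.0268] dr [0.0001, 0.0, -0.0053] q6 1.19
```

View pics/side4.png

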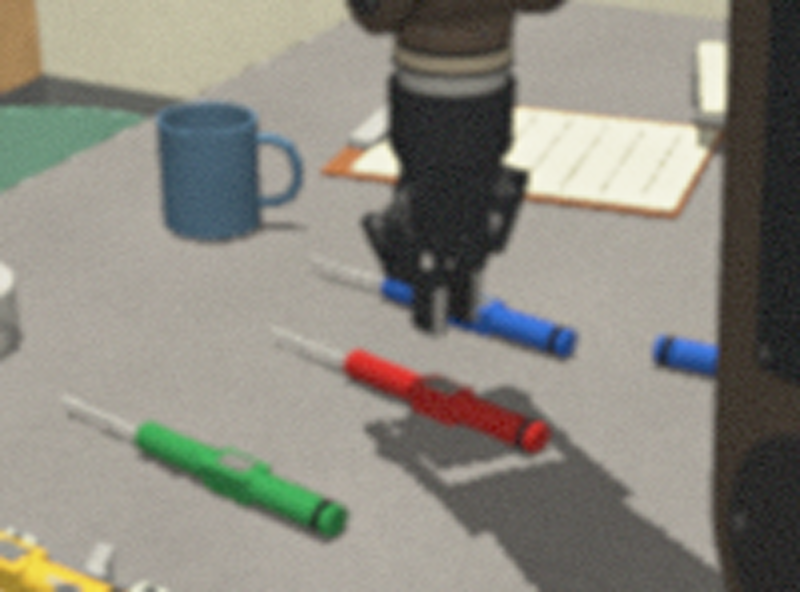

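```bash
python3 -m jog '[{"grip":0.3,"xyz":[0,-0.001,0],"dr":[0,0,0]},{"grip":0.3,"xyz":[0,-0.001,0],"dr":[0,0,0]},{"grip":0.3,"xyz":[0,-0.001,0.012],"dr":[0,0,0]},{"grip":0.3,"xyz":[0,-0.001,0.024],"dr":[0,0,0]},{"grip":0.3,"xyz":[0,-0.001,0.024],"dr":[0,0,0]},{"grip":0.3,"xyz":[0,-0.001,0.024],"dr":[0,0,0]}]'
python3 - <<'E'
from h import *
delta((.469,-.222,.004),-104.2)
im=ctrl.read_camera("side")
im=cv2.resize(im[80:240,230:430,::-1],None,fx=4,fy=3.7,interpolation=cv2.INTER_CUBIC)
cv2.imwrite(f"pics/side5.png",im)
print(proj("side",(0,0,0)),proj("side",(0,0,.02)))
E
```

```text
time: 3.15
eef_pos: [0.4679, -0.2214, 0.0049]
tcp_rot: [-0.612, 0.791, 0.002, -0.001]
contact_force: [-0.2, -0.3, -0.1]
opening: 0.699
t 3.15 pos [ 0.4679 -0.2214  0.0049] yaw -104.5 tilt [-0.0032  0.0024] open 0.699 F [-0.2 -0.3 -0.1]
xyz [0.0003, -0.0012, 0.0009] dr [0.0037, 0.0015, -0.0054] q6 1.19
[521.38637343 310.1250935 ] [524.14788919 301.92274094]
```

View pics/side5.png

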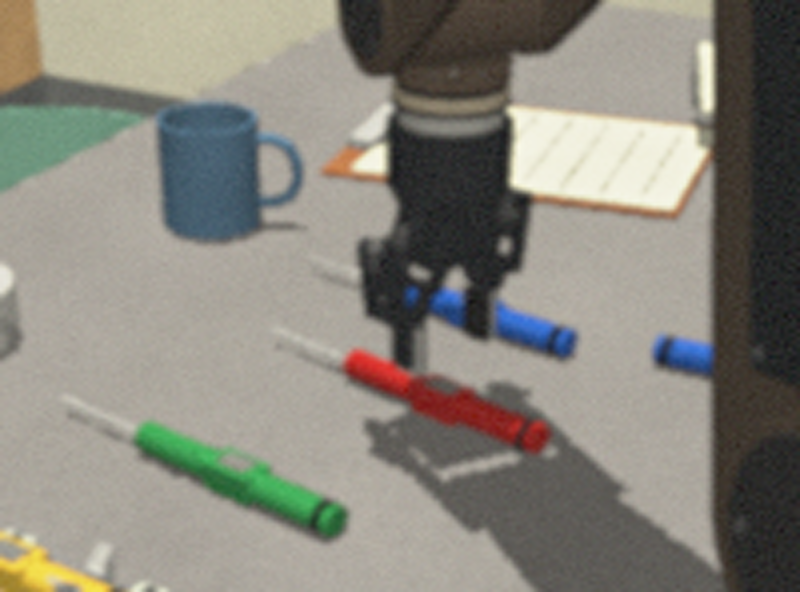

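Run:
```python
from h import *
im=ctrl.read_camera("top")[:,:,::-1]
s=ctrl.get_state();Rm=Ro.from_quat(s["tcp_rot"]).as_matrix();p=s["eef_pos"]
im=cv2.resize(im[110:250,330:500],None,fx=4,fy=4,interpolation=cv2.INTER_CUBIC)
def dot(X,c):
    u=proj("top",X);cv2.circle(im,(int((u[0]-330)*4),int((u[1]-110)*4)),4,c,-1)
for sx in(1,-1):
    for b in(0,-.05,-.1): dot(p+Rm@np.array((sx*.045,0,b)),(0,255,255))
    for b in(0,-.05,-.1): dot(p+Rm@np.array((sx*.045,0,b))+np.array((.022,-.04,0)),(0,255,0))
cv2.imwrite("pics/t5c.png",im)
```

```text
(no output)
```

View pics/t5c.png

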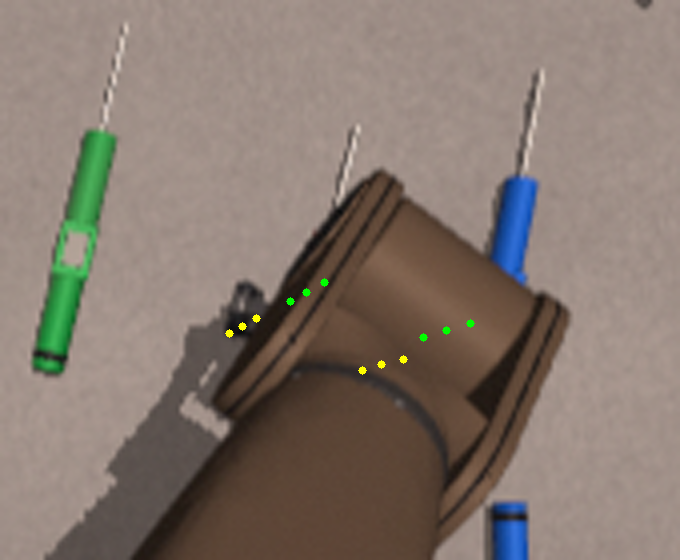

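```bash
python3 -m jog '[{"grip":0.3,"xyz":[0,-0.001,0.004],"dr":[0,0,0]},{"grip":0.3,"xyz":[0,-0.001,0.008],"dr":[0,0,0]},{"grip":0.3,"xyz":[0,-0.001,0.012],"dr":[0,0,0]},{"grip":0.3,"xyz":[0,-0.001,0.012],"dr":[0,0,0]}]'
python3 - <<'E'
from h import *
delta((.469,-.222,.004),-104.2)
im=ctrl.read_camera("side")
im=cv2.resize(im[80:240,230:430,::-1],None,fx=4,fy=3.7,interpolation=cv2.INTER_CUBIC)
cv2.imwrite(f"pics/side6.png",im)
E
```

```text
time: 3.58
eef_pos: [0.4696, -0.2221, -0.0061]
tcp_rot: [-0.612, 0.791, 0.001, -0.0]
contact_force: [-0.6, 0.1, 0.8]
opening: 0.701
t 3.58 pos [ 0.4696 -0.2221 -0.0061] yaw -104.5 tilt [-0.0014  0.001 ] open 0.701 F [-0.6  0.1  0.8]
xyz [0.0, 0.0006, -0.0101] dr [0.0016, 0.0007, -0.0053] q6 1.19
```

View pics/side6.png

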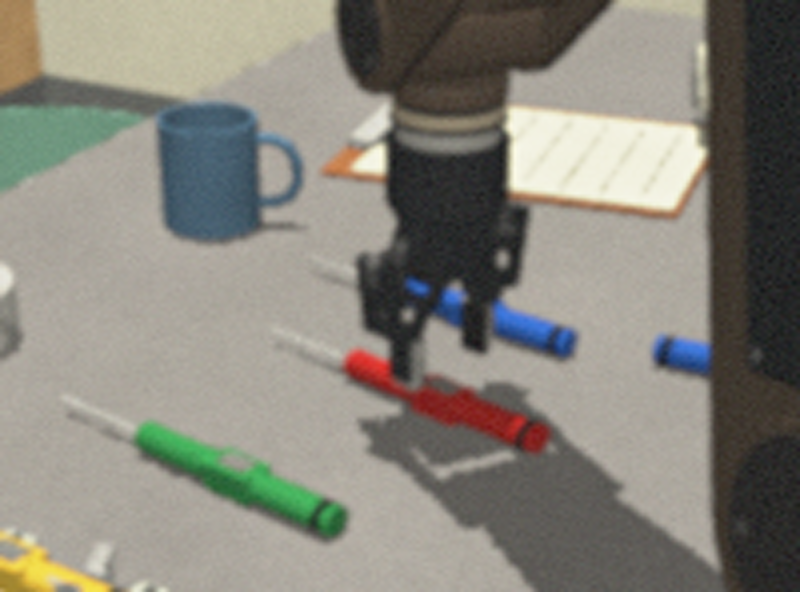

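Run:
```python
from h import *
for z in(0,.01,.02,.03,.04): print(z,proj("side",(.477,-.193,z)),proj("side",(.477,-.185,z)),proj("side",(.462,-.251,z)))
```

```text
0 [332.22494987 195.41443003] [330.78345406 196.8406213 ] [347.34323556 186.85121499]
0.01 [332.27394375 192.03696854] [330.82579019 193.45170126] [347.46051134 183.54390067]
0.02 [332.32340796 188.62708402] [330.86853496 190.03007098] [347.57887619 180.20587295]
0.03 [332.37334932 185.18430732] [330.91169431 186.57525457] [347.69834537 176.83670202]
0.04 [332.42377474 181.70816022] [330.95527429 183.08676689] [347.81893441 173.43594999]
```

```bash
python3 -m jog '[{"grip":0.3,"xyz":[0,0,0.005],"dr":[0,0,0]},{"grip":0.3,"xyz":[0,0,0.01],"dr":[0,0,0]},{"grip":0.3,"xyz":[0,0,0.014],"dr":[0,0,0]},{"grip":0.3,"xyz":[0,0,0.018],"dr":[0,0,0]},{"grip":0.3,"xyz":[0,0,0.018],"dr":[0,0,0]}]'
python3 - <<'E'
from h import *
delta((.469,-.222,-.03),-104.2)
im=ctrl.read_camera("side")
im=cv2.resize(im[120:220,280:400,::-1],None,fx=6,fy=6,interpolation=cv2.INTER_CUBIC)
cv2.imwrite(f"pics/side7.png",im)
E
```

```text
time: 4.05
eef_pos: [0.4695, -0.222, -0.0244]
tcp_rot: [-0.612, 0.791, 0.001, -0.0]
contact_force: [0.1, -0.1, -0.6]
opening: 0.696
t 4.05 pos [ 0.4695 -0.222  -0.0244] yaw -104.5 tilt [-0.0017  0.0013] open 0.696 F [ 0.1 -0.1 -0.6]
xyz [0.0001, 0.0004, 0.0056] dr [0.002, 0.0008, -0.0053] q6 1.19
```

View pics/side7.png

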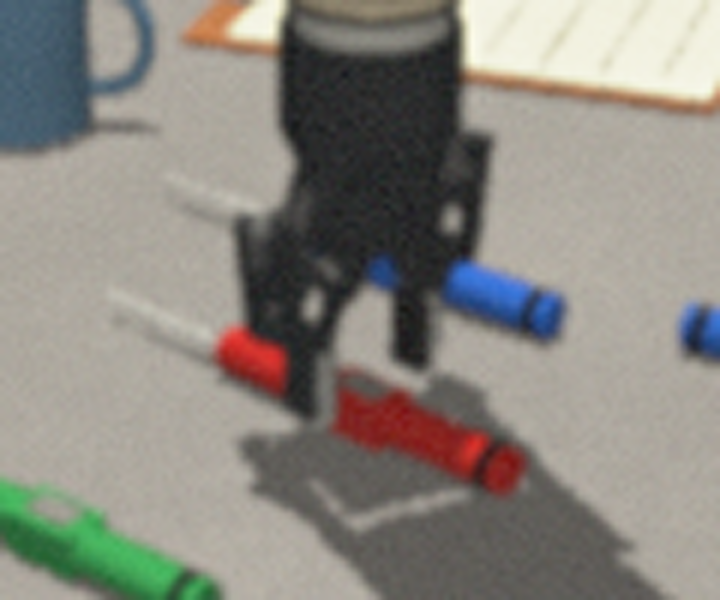

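```bash
python3 -m jog '[{"grip":0.3,"xyz":[0,0,0.004],"dr":[0,0,0.005]},{"grip":0.3,"xyz":[0,0,0.007],"dr":[0,0,0.005]},{"grip":0.3,"xyz":[0,0,0.007],"dr":[0,0,0.005]},{"grip":0.6,"xyz":[0,0,0.007],"dr":[0,0,0.005]},{"grip":0.6,"xyz":[0,0,0.007],"dr":[0,0,0.005]},{"grip":1,"xyz":[0,0,0.007],"dr":[0,0,0.005]},{"grip":1,"xyz":[0,0,0.007],"dr":[0,0,0.005]},{"grip":1,"xyz":[0,0,0.007],"dr":[0,0,0.005]},{"grip":1,"xyz":[0,0,0.007],"dr":[0,0,0.005]}]' 40
python3 - <<'E'
from h import *
delta((.469,-.222,-.03),-104.2)
im=ctrl.read_camera("side")
im=cv2.resize(im[120:220,280:400,::-1],None,fx=6,fy=6,interpolation=cv2.INTER_CUBIC)
cv2.imwrite(f"pics/side8.png",im)
E
```

```text
time: 4.85
eef_pos: [0.4706, -0.2229, -0.0298]
tcp_rot: [-0.61, 0.792, -0.0, 0.0]
contact_force: [0.1, -0.4, 0.9]
opening: 0.272
t 4.85 pos [ 0.4706 -0.2229 -0.0298] yaw -104.8 tilt [ 0.0007 -0.0005] open 0.272 F [ 0.1 -0.4  0.9]
xyz [-0.0004, 0.0017, 0.0002] dr [-0.0008, -0.0003, -0.0104] q6 1.19
```

View pics/side8.png

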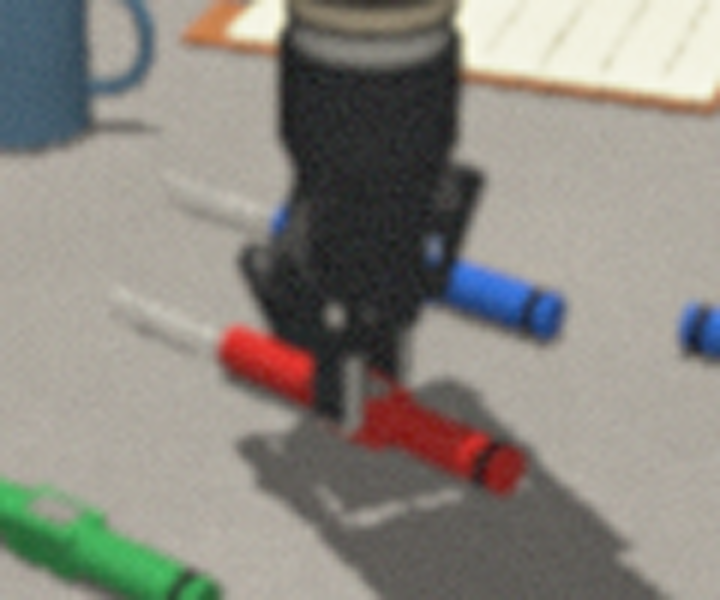

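```bash
python3 -m jog '[{"grip":1,"xyz":[0,0,0],"dr":[0,0,0]},{"grip":1,"xyz":[0,0,-0.02],"dr":[0,0,0]},{"grip":1,"xyz":[0,0,-0.05],"dr":[0,0,0]},{"grip":1,"xyz":[0,0,-0.09],"dr":[0,0,0]},{"grip":1,"xyz":[0,0,-0.13],"dr":[0,0,0]},{"grip":1,"xyz":[0,0,-0.13],"dr":[0,0,0]}]' 90
python3 - <<'E'
from h import *
delta((.571,.3065,.10),-95)
im=ctrl.read_camera("side")[:,:,::-1]
cv2.imwrite(f"pics/side9f.png",im)
im=cv2.resize(im[70:220,250:430],None,fx=4,fy=4,interpolation=cv2.INTER_CUBIC)
cv2.imwrite(f"pics/side9.png",im)
E
```

```text
time: 5.4
eef_pos: [0.4749, -0.2259, 0.1084]
tcp_rot: [-0.61, 0.792, -0.007, 0.002]
contact_force: [2.7, -0.0, 0.3]
opening: 0.255
t 5.4 pos [ 0.4749 -0.2259  0.1084] yaw -104.8 tilt [ 0.0123 -0.009 ] open 0.255 F [ 2.7 -0.   0.3]
xyz [-0.5393, 0.043, 0.0048] dr [-0.0137, -0.0068, -0.1707] q6 1.19
```

View pics/side9.png

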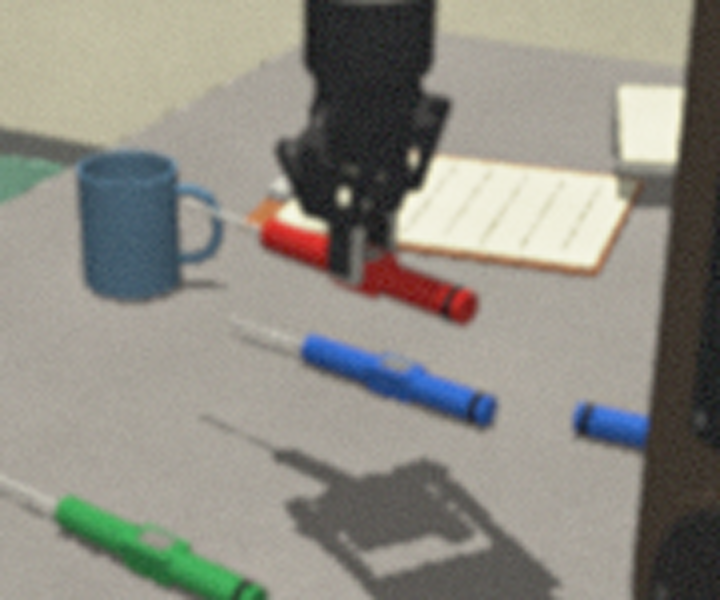

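```bash
python3 -m jog '[{"grip":1,"xyz":[-0.54,0.043,0],"dr":[0,0,-0.17]},{"grip":1,"xyz":[-0.54,0.043,0],"dr":[0,0,-0.17]},{"grip":1,"xyz":[-0.54,0.043,0],"dr":[0,0,-0.17]},{"grip":1,"xyz":[-0.54,0.043,0],"dr":[0,0,-0.17]},{"grip":1,"xyz":[-0.54,0.043,0],"dr":[0,0,-0.17]},{"grip":1,"xyz":[-0.54,0.043,0],"dr":[0,0,-0.17]},{"grip":1,"xyz":[-0.54,0.043,0],"dr":[0,0,-0.17]},{"grip":1,"xyz":[-0.54,0.043,0],"dr":[0,0,-0.17]},{"grip":1,"xyz":[-0.54,0.043,0],"dr":[0,0,-0.17]},{"grip":1,"xyz":[-0.54,0.043,0],"dr":[0,0,-0.17]},{"grip":1,"xyz":[-0.54,0.043,0],"dr":[0,0,-0.17]},{"grip":1,"xyz":[-0.54,0.043,0],"dr":[0,0,-0.17]}]' 
python3 -c "
from h import *
delta((.571,.3065,.10),-95)"
```

```text
time: 6.45
eef_pos: [0.5574, 0.2711, 0.0971]
tcp_rot: [-0.675, 0.738, 0.001, -0.002]
contact_force: [0.5, -1.0, -2.1]
opening: 0.253
t 6.45 pos [0.5574 0.2711 0.0971] yaw -95.0 tilt [-0.0042 -0.0013] open 0.253 F [ 0.5 -1.  -2.1]
xyz [-0.0364, -0.0104, -0.003] dr [0.004, -0.0017, -0.0007] q6 1.95
```

```bash
python3 -m jog '[{"grip":1,"xyz":[0,0,0],"dr":[0,0,0]},{"grip":1,"xyz":[0,0,0],"dr":[0,0,0]},{"grip":1,"xyz":[0,0,0],"dr":[0,0,0]},{"grip":1,"xyz":[0,0,0],"dr":[0,0,0]}]' 
python3 -c "
from h import *
delta((.571,.3065,.10),-95)"
```

```text
time: 6.78
eef_pos: [0.5581, 0.2681, 0.0983]
tcp_rot: [-0.675, 0.738, 0.001, -0.001]
contact_force: [0.2, -0.1, -1.2]
opening: 0.255
t 6.78 pos [0.5581 0.2681 0.0983] yaw -95.1 tilt [-0.0028 -0.0012] open 0.255 F [ 0.2 -0.1 -1.2]
xyz [-0.0394, -0.0094, -0.0018] dr [0.0027, -0.0014, -0.002] q6 1.94
```

```bash
python3 -m jog '[{"grip":1,"xyz":[-0.02,-0.005,0],"dr":[0,0,0]},{"grip":1,"xyz":[-0.04,-0.009,0],"dr":[0,0,0]},{"grip":1,"xyz":[-0.04,-0.009,0],"dr":[0,0,0]},{"grip":1,"xyz":[-0.04,-0.009,0],"dr":[0,0,0]},{"grip":1,"xyz":[-0.04,-0.009,0],"dr":[0,0,0]},{"grip":1,"xyz":[-0.04,-0.009,0],"dr":[0,0,0]}]'
python3 - <<'E'
from h import *
delta((.571,.3065,.10),-95)
for n in("top","side"):
    im=ctrl.read_camera(n)[:,:,::-1];cv2.imwrite(f"pics/{n}10.png",im)
im=cv2.imread("pics/side10.png");cv2.imwrite("pics/s10c.png",cv2.resize(im[150:350,50:300],None,fx=3,fy=3,interpolation=cv2.INTER_CUBIC))
im=cv2.imread("pics/top10.png");cv2.imwrite("pics/t10c.png",cv2.resize(im[80:230,150:350],None,fx=4,fy=4,interpolation=cv2.INTER_CUBIC))
E
```

```text
time: 7.28
eef_pos: [0.5714, 0.307, 0.0995]
tcp_rot: [-0.675, 0.738, 0.0, -0.001]
contact_force: [-1.3, 0.5, -1.3]
opening: 0.254
t 7.28 pos [0.5714 0.307  0.0995] yaw -95.1 tilt [-0.0008 -0.0006] open 0.254 F [-1.3  0.5 -1.3]
xyz [0.0005, 0.0003, -0.0005] dr [0.0008, -0.0006, -0.0024] q6 2.0
```

View pics/s10c.png

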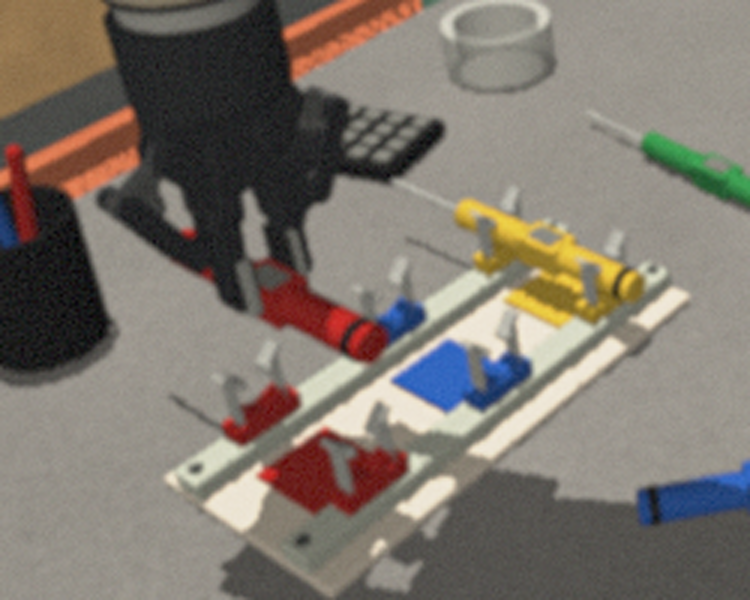

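View pics/t10c.png

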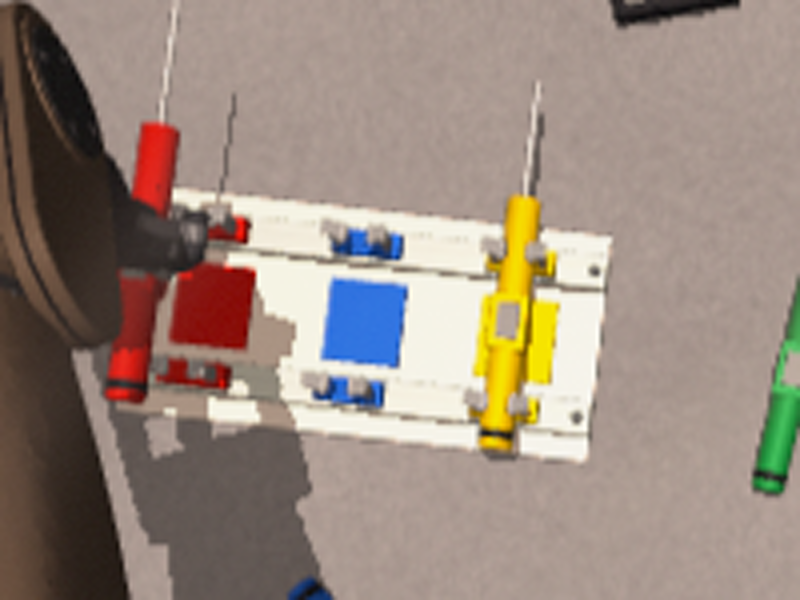

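```bash
cat >> h.py <<'E'
def T(a,b):
    A=[]
    for n,uv in(("top",a),("side",b)):
        P=CAL[n]["mtx"]@np.c_[CAL[n]["R"],CAL[n]["t"]]
        A+=[uv[0]*P[2]-P[0],uv[1]*P[2]-P[1]]
    A=np.array(A);X=np.linalg.lstsq(A[:,:3],-A[:,3],rcond=None)[0]
    return X,[np.round(proj(n,X)-uv,1).tolist() for n,uv in(("top",a),("side",b))]
E
python3 - <<'E'
from h import *
print(T((181.75,179.3),(172.3,264.3)))
for z in(.12,.13,.14,.15):
    n=ray("top",(181.75,179.3),z);f=ray("top",(190.0,111.2),z)
    print(z,n.round(4),f.round(4),"len",np.linalg.norm(f-n).round(4),"mid",((f+n)/2).round(4),"ang",np.degrees(np.arctan2(*(f-n)[1::-1])).round(2))
# red pixels' bounds
im=cv2.imread("pics/top10.png")[:,:,::-1].copy()
for i,st,ce,m in blobs(im,"red"): print(st,ce)
E
```

```text
(array([0.49328494, 0.31266423, 0.13872759]), [[-0.4, -0.5], [0.8, 0.1]])
0.12 [0.4943 0.3186 0.12  ] [0.6558 0.3058 0.12  ] len 0.162 mid [0.5751 0.3122 0.12  ] ang -4.53
0.13 [0.4931 0.3149 0.13  ] [0.6529 0.3023 0.13  ] len 0.1603 mid [0.573  0.3086 0.13  ] ang -4.53
0.14 [0.492  0.3113 0.14  ] [0.65   0.2987 0.14  ] len 0.1585 mid [0.571 0.305 0.14 ] ang -4.53
0.15 [0.4908 0.3076 0.15  ] [0.647  0.2952 0.15  ] len 0.1567 mid [0.5689 0.3014 0.15  ] ang -4.53
[193  40  11  17  47] [197.76595745  46.91489362]
[183 111  12  22 184] [188.39673913 120.88043478]
[202 135  10   6  34] [207.29411765 137.76470588]
[193 146  21  21 366] [202.95901639 156.20765027]
[177 149  12  27 218] [183.20642202 162.62844037]
[189 170  18   7  56] [197.98214286 173.44642857]
[176 177  10   4  28] [180.78571429 178.10714286]
```

```bash
python3 -m jog '[{"grip":1,"xyz":[0,-0.0005,0.03],"dr":[0,0,0]},{"grip":1,"xyz":[0,-0.0005,0.055],"dr":[0,0,0]},{"grip":1,"xyz":[0,-0.0005,0.063],"dr":[0,0,0]},{"grip":1,"xyz":[0,-0.0005,0.063],"dr":[0,0,0]},{"grip":1,"xyz":[0,-0.0005,0.063],"dr":[0,0,0]}]' 120
python3 - <<'E'
from h import *
delta((.572,.3065,.008),-95)
for n in("top","side"):
    im=ctrl.read_camera(n)[:,:,::-1];cv2.imwrite(f"pics/{n}11.png",im)
im=cv2.imread("pics/side11.png");cv2.imwrite("pics/s11c.png",cv2.resize(im[190:350,80:280],None,fx=3.7,fy=3.7,interpolation=cv2.INTER_CUBIC))
im=cv2.imread("pics/top11.png");cv2.imwrite("pics/t11c.png",cv2.resize(im[80:230,150:350],None,fx=4,fy=4,interpolation=cv2.INTER_CUBIC))
E
```

```text
time: 7.8
eef_pos: [0.5721, 0.3082, 0.0369]
tcp_rot: [-0.675, 0.738, 0.0, -0.0]
contact_force: [1.8, 0.1, -1.4]
opening: 0.241
t 7.8 pos [0.5721 0.3082 0.0369] yaw -95.1 tilt [-0.0005 -0.0002] open 0.241 F [ 1.8  0.1 -1.4]
xyz [0.0017, -0.0001, 0.0289] dr [0.0005, -0.0002, -0.0012] q6 2.0
```

View pics/s11c.png

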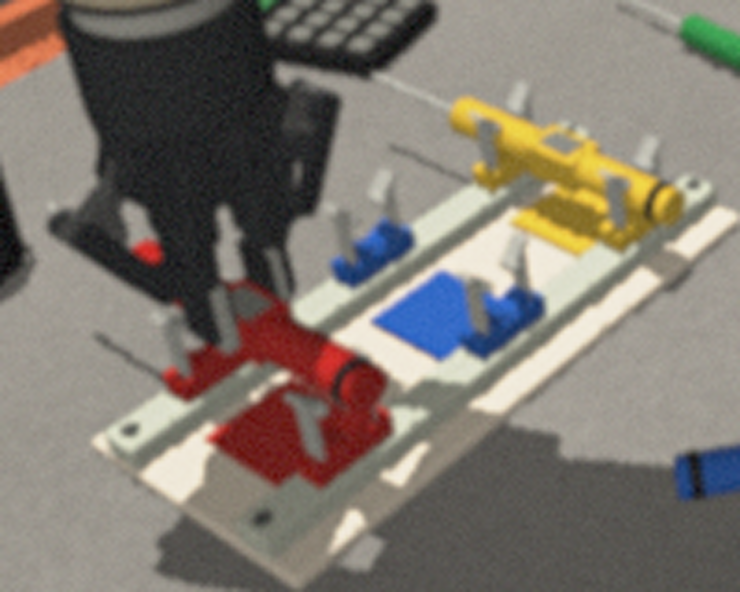

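View pics/t11c.png

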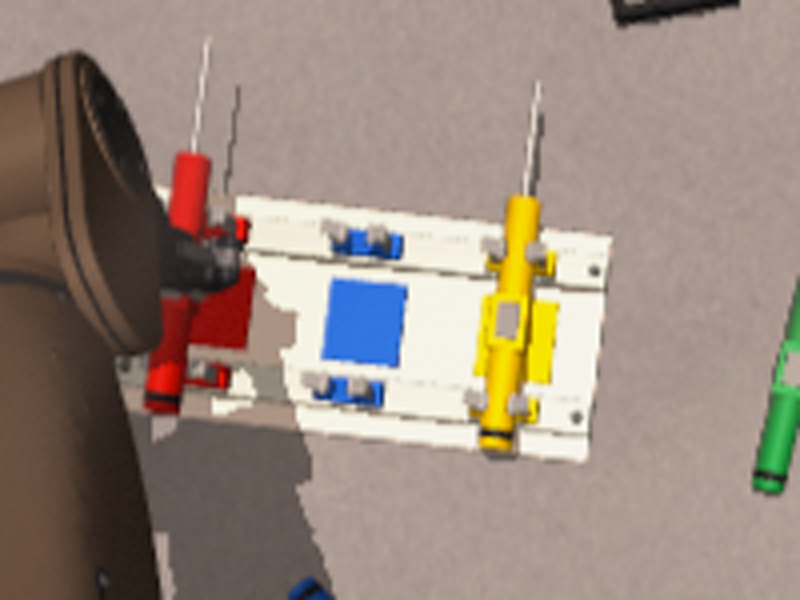

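```bash
python3 -m jog '[{"grip":1,"xyz":[0.001,0,0.006],"dr":[0,0,0]},{"grip":1,"xyz":[0.001,0,0.012],"dr":[0,0,0]},{"grip":1,"xyz":[0.001,0,0.018],"dr":[0,0,0]},{"grip":1,"xyz":[0.001,0,0.018],"dr":[0,0,0]}]' 120
python3 -c "
from h import *
delta((.572,.3065,.008),-95)"
```

```text
time: 8.23
eef_pos: [0.5735, 0.3075, 0.0196]
tcp_rot: [-0.675, 0.738, -0.001, 0.001]
contact_force: [2.0, -0.3, -0.8]
opening: 0.242
t 8.23 pos [0.5735 0.3075 0.0196] yaw -95.1 tilt [0.0035 0.0005] open 0.242 F [ 2.  -0.3 -0.8]
xyz [0.0011, 0.0015, 0.0116] dr [-0.0035, 0.0008, -0.001] q6 2.0
```

Run:
```python
from h import *
for n in("top","side"):
    im=ctrl.read_camera(n)[:,:,::-1];cv2.imwrite(f"pics/{n}12.png",im)
im=cv2.imread("pics/side12.png");cv2.imwrite("pics/s12c.png",cv2.resize(im[210:340,90:240],None,fx=4.6,fy=4.6,interpolation=cv2.INTER_CUBIC))
im=cv2.imread("pics/top12.png");cv2.imwrite("pics/t12c.png",cv2.resize(im[80:230,150:350],None,fx=4,fy=4,interpolation=cv2.INTER_CUBIC))
```

```text
(no output)
```

View pics/s12c.png

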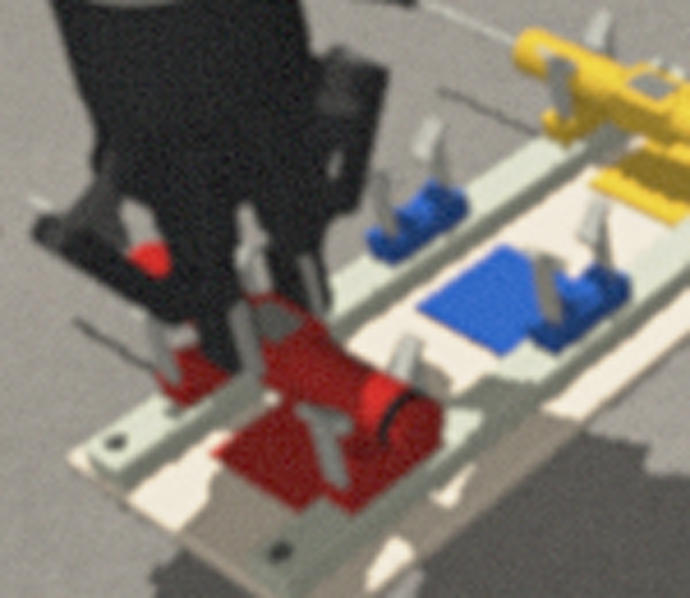

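View pics/t12c.png

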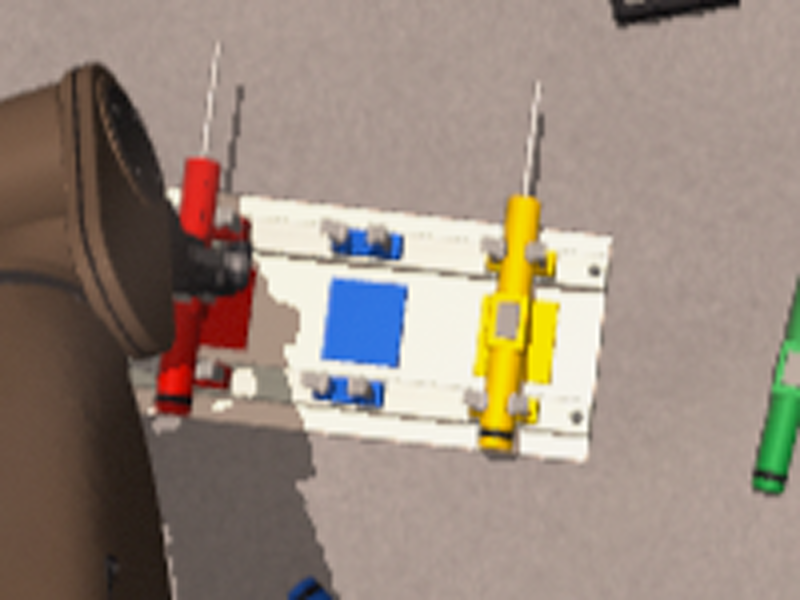

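Run:
```python
from h import *
print(T((193,182.8),(180.2,303.5)))
for z in(.05,.06,.07,):
    n=ray("top",(193,182.8),z);f=ray("top",(200.75,119.6),z)
    print(z,n.round(4),f.round(4),"len",np.linalg.norm(f-n).round(4),"mid",((f+n)/2).round(4),"ang",np.degrees(np.arctan2(*(f-n)[1::-1])).round(2))
```

```text
(array([0.49455895, 0.31424139, 0.05684481]), [[-0.3, -0.4], [0.7, 0.1]])
0.05 [0.4942 0.3157 0.05  ] [0.6553 0.3024 0.05  ] len 0.1616 mid [0.5748 0.3091 0.05  ] ang -4.73
0.06 [0.4931 0.3124 0.06  ] [0.6526 0.2992 0.06  ] len 0.16 mid [0.5729 0.3058 0.06  ] ang -4.73
0.07 [0.4921 0.309  0.07  ] [0.6498 0.296  0.07  ] len 0.1583 mid [0.571  0.3025 0.07  ] ang -4.73
```

```bash
python3 -m jog '[{"grip":1,"xyz":[0.001,0.001,0.005],"dr":[0,0,0]},{"grip":1,"xyz":[0.001,0.001,0.01],"dr":[0,0,0]},{"grip":1,"xyz":[0.001,0.001,0.014],"dr":[0,0,0]},{"grip":1,"xyz":[0.001,0.001,0.014],"dr":[0,0,0]},{"grip":1,"xyz":[0.001,0.001,0.014],"dr":[0,0,0]}]' 120
python3 - <<'E'
from h import *
delta((.572,.3065,.008),-95)
for n in("top","side"):
    im=ctrl.read_camera(n)[:,:,::-1];cv2.imwrite(f"pics/{n}13.png",im)
im=cv2.imread("pics/side13.png");cv2.imwrite("pics/s13c.png",cv2.resize(im[210:340,90:240],None,fx=4.6,fy=4.6,interpolation=cv2.INTER_CUBIC))
im=cv2.imread("pics/top13.png");cv2.imwrite("pics/t13c.png",cv2.resize(im[80:230,150:350],None,fx=4,fy=4,interpolation=cv2.INTER_CUBIC))
E
```

```text
time: 8.75
eef_pos: [0.5713, 0.3076, 0.0074]
tcp_rot: [-0.675, 0.738, 0.0, 0.0]
contact_force: [-3.4, -0.7, 12.7]
opening: 0.244
t 8.75 pos [0.5713 0.3076 0.0074] yaw -95.1 tilt [0.     0.0014] open 0.244 F [-3.4 -0.7 12.7]
xyz [0.001, -0.0008, -0.0006] dr [0.0001, 0.0014, -0.0016] q6 2.0
```

View pics/s13c.png

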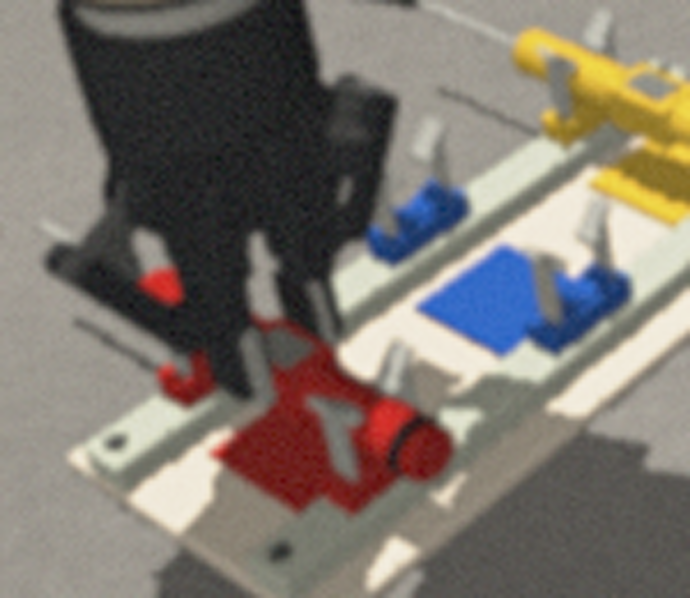

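View pics/t13c.png

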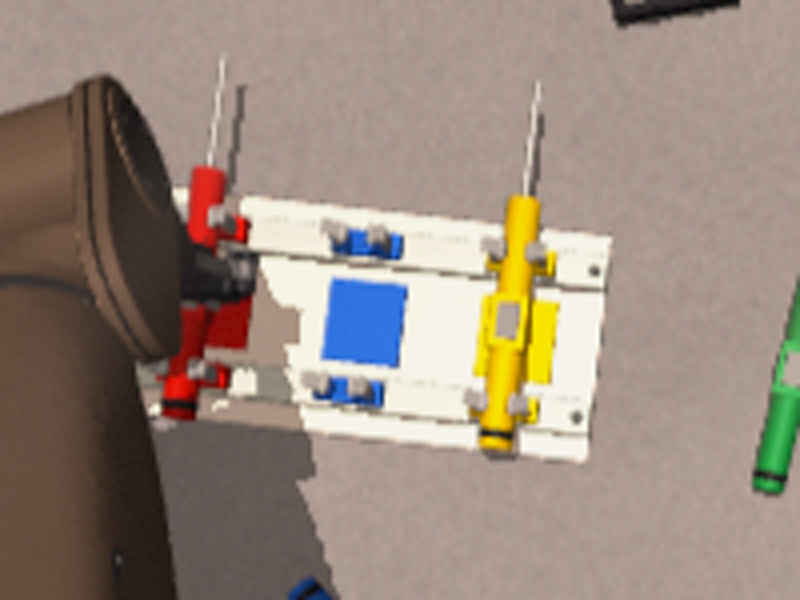

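```bash
python3 -m jog '[{"grip":1,"xyz":[0,0,0.002],"dr":[0,0,0]},{"grip":1,"xyz":[0,0,0.003],"dr":[0,0,0]},{"grip":1,"xyz":[0,0,0.003],"dr":[0,0,0]}]' 120
python3 -c "
from h import *
delta((.572,.3065,.008),-95)"
```

```text
time: 9.1
eef_pos: [0.5722, 0.3076, 0.0074]
tcp_rot: [-0.675, 0.738, 0.0, 0.001]
contact_force: [-7.5, -2.4, 22.4]
opening: 0.244
t 9.1 pos [0.5722 0.3076 0.0074] yaw -95.1 tilt [0.0009 0.001 ] open 0.244 F [-7.5 -2.4 22.4]
xyz [0.0011, 0.0001, -0.0006] dr [-0.0008, 0.0011, -0.0013] q6 2.0
```

```bash
python3 -m jog '[{"grip":1,"xyz":[0,0,0.004],"dr":[0,0,0]},{"grip":1,"xyz":[0,0,0.005],"dr":[0,0,0]},{"grip":1,"xyz":[0,0,0.005],"dr":[0,0,0]},{"grip":1,"xyz":[0,0,-0.004],"dr":[0,0,0]},{"grip":0.3,"xyz":[0,0,-0.004],"dr":[0,0,0]},{"grip":0.3,"xyz":[0,0,-0.004],"dr":[0,0,0]},{"grip":0.3,"xyz":[0,0,-0.004],"dr":[0,0,0]},{"grip":0.3,"xyz":[0,0,-0.004],"dr":[0,0,0]},{"grip":0.3,"xyz":[0,0,-0.02],"dr":[0,0,0]},{"grip":0.3,"xyz":[0,0,-0.05],"dr":[0,0,0]},{"grip":0.3,"xyz":[0,0,-0.09],"dr":[0,0,0]},{"grip":0.3,"xyz":[0,0,-0.13],"dr":[0,0,0]}]' 120
python3 - <<'E'
from h import *
delta((.507,-.3525,.06),-101)
for n in("top","side"):
    im=ctrl.read_camera(n)[:,:,::-1];cv2.imwrite(f"pics/{n}14.png",im)
im=cv2.imread("pics/side14.png");cv2.imwrite("pics/s14c.png",cv2.resize(im[190:340,80:250],None,fx=4,fy=4,interpolation=cv2.INTER_CUBIC))
E
```

```text
time: 10.1
eef_pos: [0.5694, 0.3059, 0.1303]
tcp_rot: [-0.675, 0.738, 0.001, -0.003]
contact_force: [0.9, 0.5, 1.1]
opening: 0.699
t 10.1 pos [0.5694 0.3059 0.1303] yaw -95.1 tilt [-0.0051 -0.0018] open 0.699 F [0.9 0.5 1.1]
xyz [0.6612, 0.0038, 0.0718] dr [0.0048, -0.0025, 0.1038] q6 2.0
```

View pics/s14c.png

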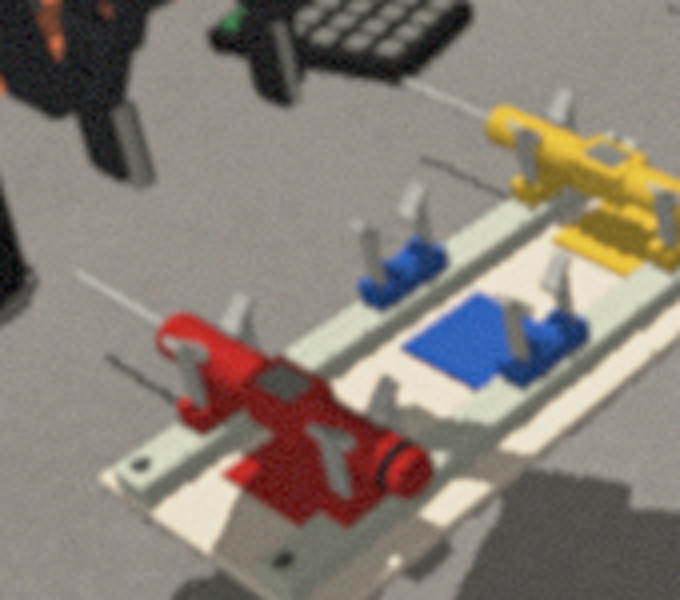

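```bash
python3 -m jog '[{"grip":0.3,"xyz":[0.66,0.004,0.02],"dr":[0,0,0.1]},{"grip":0.3,"xyz":[0.66,0.004,0.02],"dr":[0,0,0.1]},{"grip":0.3,"xyz":[0.66,0.004,0.02],"dr":[0,0,0.1]},{"grip":0.3,"xyz":[0.66,0.004,0.02],"dr":[0,0,0.1]},{"grip":0.3,"xyz":[0.66,0.004,0.02],"dr":[0,0,0.1]},{"grip":0.3,"xyz":[0.66,0.004,0.02],"dr":[0,0,0.1]},{"grip":0.3,"xyz":[0.66,0.004,0.02],"dr":[0,0,0.1]},{"grip":0.3,"xyz":[0.66,0.004,0.02],"dr":[0,0,0.1]},{"grip":0.3,"xyz":[0.66,0.004,0.02],"dr":[0,0,0.1]},{"grip":0.3,"xyz":[0.66,0.004,0.02],"dr":[0,0,0.1]},{"grip":0.3,"xyz":[0.66,0.004,0.02],"dr":[0,0,0.1]},{"grip":0.3,"xyz":[0.66,0.004,0.02],"dr":[0,0,0.1]}]' 40
python3 -c "
from h import *
delta((.507,-.3525,.06),-101)"
```

```text
time: 11.2
eef_pos: [0.5229, -0.1927, 0.1154]
tcp_rot: [-0.637, 0.77, 0.001, -0.0]
contact_force: [1.3, 0.4, 0.2]
opening: 0.705
t 11.2 pos [ 0.5229 -0.1927  0.1154] yaw -100.8 tilt [-0.0013  0.0009] open 0.705 F [1.3 0.4 0.2]
xyz [0.16, -0.0144, 0.0553] dr [0.0015, 0.0007, 0.0037] q6 1.22
```

```bash
python3 -m jog '[{"grip":0.3,"xyz":[0,0,0],"dr":[0,0,0]}]' 40
python3 - <<'E'
from h import *
delta((.507,-.3525,.06),-101)
im=cv2.imread("pics/top14.png")[:,:,::-1].copy()
for i,st,ce,m in blobs(im,"red",100):
    print(st,ce)
E
```

```text
time: 11.28
eef_pos: [0.5228, -0.1975, 0.1156]
tcp_rot: [-0.635, 0.773, -0.001, -0.001]
contact_force: [0.7, -0.1, -0.3]
opening: 0.699
t 11.28 pos [ 0.5228 -0.1975  0.1156] yaw -101.2 tilt [-0.0009 -0.0023] open 0.699 F [ 0.7 -0.1 -0.3]
xyz [0.155, -0.0145, 0.056] dr [0.0005, -0.0024, -0.0028] q6 1.23
[189 134  25  47 495] [202.17575758 159.31515152]
```

View pics/top14.png

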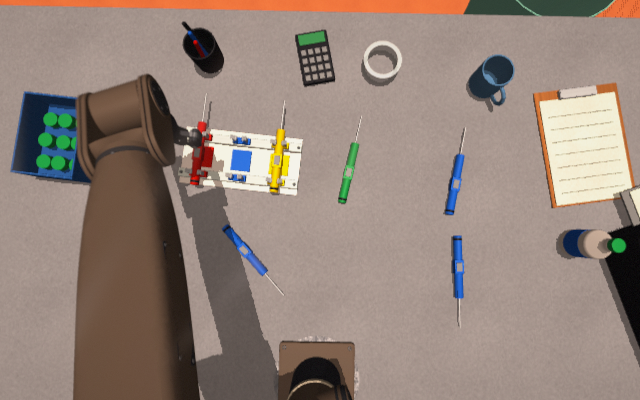

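```bash
python3 -m jog '[{"grip":0.3,"xyz":[0.04,-0.004,0],"dr":[0,0,0]},{"grip":0.3,"xyz":[0.08,-0.008,0],"dr":[0,0,0]},{"grip":0.3,"xyz":[0.12,-0.012,0.02],"dr":[0,0,0]},{"grip":0.3,"xyz":[0.152,-0.0145,0.05],"dr":[0,0,0]},{"grip":0.3,"xyz":[0.152,-0.0145,0.08],"dr":[0,0,0]},{"grip":0.3,"xyz":[0.152,-0.0145,0.09],"dr":[0,0,0]},{"grip":0.3,"xyz":[0.152,-0.0145,0.09],"dr":[0,0,0]},{"grip":0.3,"xyz":[0.152,-0.0145,0.09],"dr":[0,0,0]},{"grip":0.3,"xyz":[0.152,-0.0145,0.09],"dr":[0,0,0]}]' 40
python3 - <<'E'
from h import *
delta((.507,-.3525,-.03),-101)
im=ctrl.read_camera("side")[:,:,::-1]
cv2.imwrite("pics/s15c.png",cv2.resize(im[90:220,280:430],None,fx=5,fy=4.6,interpolation=cv2.INTER_CUBIC))
E
```

```text
time: 12.03
eef_pos: [0.511, -0.3426, 0.0283]
tcp_rot: [-0.638, 0.77, -0.001, 0.0]
contact_force: [-0.1, -0.2, 0.8]
opening: 0.703
t 12.03 pos [ 0.511  -0.3426  0.0283] yaw -100.7 tilt [ 0.0018 -0.0015] open 0.703 F [-0.1 -0.2  0.8]
xyz [0.0104, 0.0022, 0.0583] dr [-0.0021, -0.0011, 0.0054] q6 1.0
```

View pics/s15c.png

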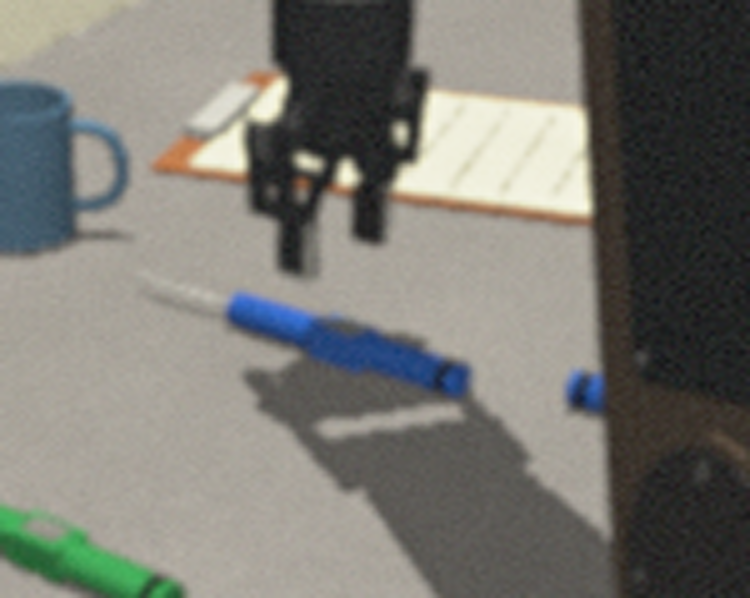

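```bash
python3 -m jog '[{"grip":0.3,"xyz":[0.008,0.002,0],"dr":[0,0,0.005]},{"grip":0.3,"xyz":[0.01,0.002,0.012],"dr":[0,0,0.005]},{"grip":0.3,"xyz":[0.01,0.002,0.03],"dr":[0,0,0.005]},{"grip":0.3,"xyz":[0.01,0.002,0.045],"dr":[0,0,0.005]},{"grip":0.3,"xyz":[0.01,0.002,0.045],"dr":[0,0,0.005]},{"grip":0.3,"xyz":[0.01,0.002,0.045],"dr":[0,0,0.005]}]' 40
python3 - <<'E'
from h import *
delta((.507,-.3525,-.03),-101)
im=ctrl.read_camera("side")[:,:,::-1]
cv2.imwrite("pics/s16c.png",cv2.resize(im[90:220,280:430],None,fx=5,fy=4.6,interpolation=cv2.INTER_CUBIC))
E
```

```text
time: 12.58
eef_pos: [0.5052, -0.352, -0.0193]
tcp_rot: [-0.636, 0.772, 0.001, -0.0]
contact_force: [-0.3, 0.0, -0.3]
opening: 0.702
t 12.58 pos [ 0.5052 -0.352  -0.0193] yaw -101.1 tilt [-0.0015  0.0014] open 0.702 F [-0.3  0.  -0.3]
xyz [0.0002, -0.0019, 0.0107] dr [0.0017, 0.0011, -0.0014] q6 0.99
```

View pics/s16c.png

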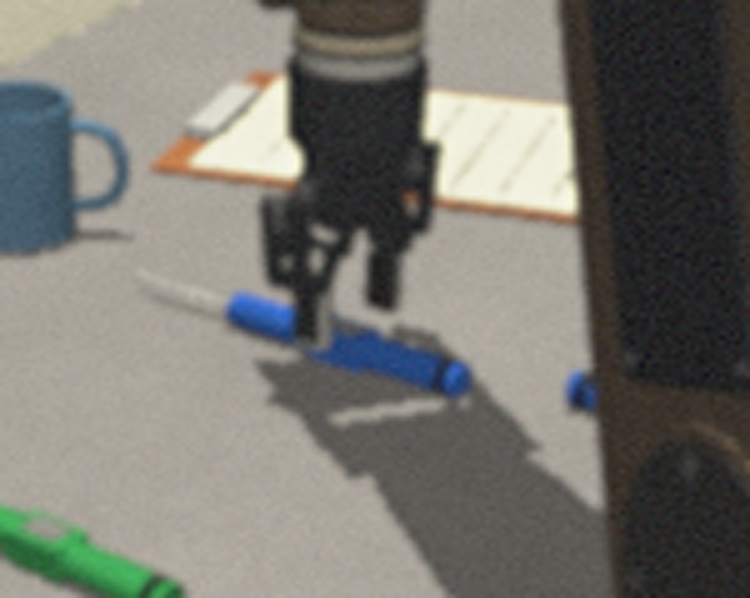

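```bash
python3 -m jog '[{"grip":0.3,"xyz":[0,-0.001,0.005],"dr":[0,0,0]},{"grip":0.3,"xyz":[0,-0.001,0.01],"dr":[0,0,0]},{"grip":0.3,"xyz":[0,-0.001,0.01],"dr":[0,0,0]},{"grip":0.6,"xyz":[0,-0.001,0.01],"dr":[0,0,0]},{"grip":0.6,"xyz":[0,-0.001,0.01],"dr":[0,0,0]},{"grip":1,"xyz":[0,-0.001,0.01],"dr":[0,0,0]},{"grip":1,"xyz":[0,-0.001,0.01],"dr":[0,0,0]},{"grip":1,"xyz":[0,-0.001,0.01],"dr":[0,0,0]},{"grip":1,"xyz":[0,-0.001,0.01],"dr":[0,0,0]}]' 40
python3 - <<'E'
from h import *
delta((.507,-.3525,-.03),-101)
im=ctrl.read_camera("side")[:,:,::-1]
cv2.imwrite("pics/s17c.png",cv2.resize(im[90:220,280:430],None,fx=5,fy=4.6,interpolation=cv2.INTER_CUBIC))
E
```

```text
time: 13.38
eef_pos: [0.5072, -0.353, -0.0279]
tcp_rot: [-0.636, 0.772, -0.0, 0.0]
contact_force: [0.7, -0.3, 2.1]
opening: 0.266
t 13.38 pos [ 0.5072 -0.353  -0.0279] yaw -101.1 tilt [ 0.0007 -0.0007] open 0.266 F [ 0.7 -0.3  2.1]
xyz [-0.0005, 0.0003, 0.0021] dr [-0.0008, -0.0006, -0.0012] q6 0.99
```

View pics/s17c.png

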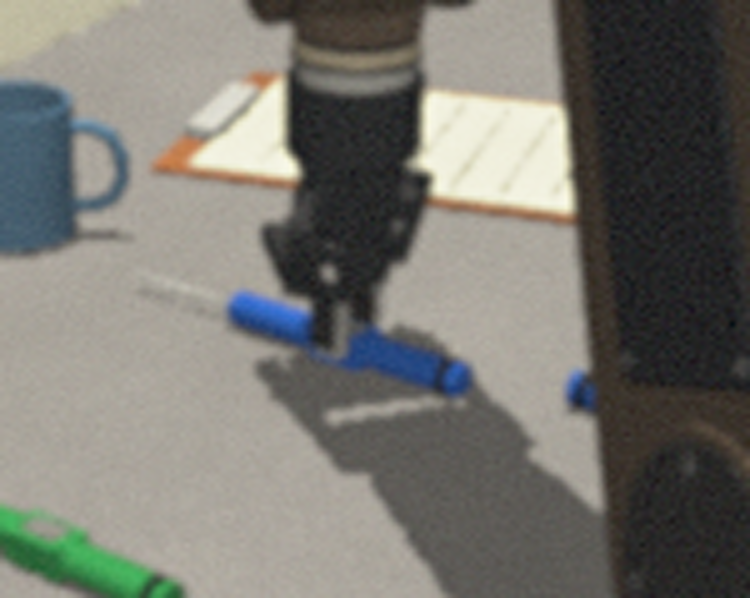

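```bash
python3 -m jog '[{"grip":1,"xyz":[0,0,0],"dr":[0,0,0]},{"grip":1,"xyz":[0,0,0],"dr":[0,0,0]},{"grip":1,"xyz":[0,0,-0.02],"dr":[0,0,0]},{"grip":1,"xyz":[0,0,-0.05],"dr":[0,0,0]},{"grip":1,"xyz":[0,0,-0.09],"dr":[0,0,0]},{"grip":1,"xyz":[0,0,-0.13],"dr":[0,0,0]},{"grip":1,"xyz":[0,0,-0.13],"dr":[0,0,0]},{"grip":1,"xyz":[0,0,-0.13],"dr":[0,0,0]}]' 90
python3 - <<'E'
from h import *
delta((.5635,.207,.10),-95)
im=ctrl.read_camera("side")[:,:,::-1]
cv2.imwrite("pics/s18c.png",cv2.resize(im[60:190,280:430],None,fx=5,fy=4.6,interpolation=cv2.INTER_CUBIC))
E
```

```text
time: 14.1
eef_pos: [0.5083, -0.354, 0.1048]
tcp_rot: [-0.636, 0.772, -0.003, 0.0]
contact_force: [-0.0, -0.3, -1.8]
opening: 0.251
t 14.1 pos [ 0.5083 -0.354   0.1048] yaw -101.1 tilt [ 0.0043 -0.0042] open 0.251 F [-0.  -0.3 -1.8]
xyz [-0.5612, 0.0535, 0.0027] dr [-0.0049, -0.0035, -0.1058] q6 0.99
```

View pics/s18c.png

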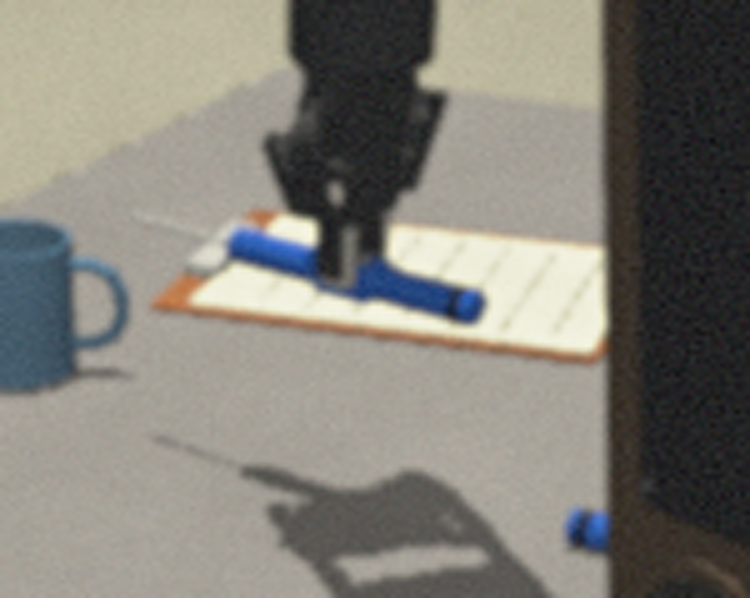

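Blue is lifted level. Carrying it to the rack.

```bash
python3 -m jog '[{"grip":1,"xyz":[-0.56,0.0535,0],"dr":[0,0,-0.105]},{"grip":1,"xyz":[-0.56,0.0535,0],"dr":[0,0,-0.105]},{"grip":1,"xyz":[-0.56,0.0535,0],"dr":[0,0,-0.105]},{"grip":1,"xyz":[-0.56,0.0535,0],"dr":[0,0,-0.105]},{"grip":1,"xyz":[-0.56,0.0535,0],"dr":[0,0,-0.105]},{"grip":1,"xyz":[-0.56,0.0535,0],"dr":[0,0,-0.105]},{"grip":1,"xyz":[-0.56,0.0535,0],"dr":[0,0,-0.105]},{"grip":1,"xyz":[-0.56,0.0535,0],"dr":[0,0,-0.105]},{"grip":1,"xyz":[-0.56,0.0535,0],"dr":[0,0,-0.105]},{"grip":1,"xyz":[-0.56,0.0535,0],"dr":[0,0,-0.105]},{"grip":1,"xyz":[-0.56,0.0535,0],"dr":[0,0,-0.105]},{"grip":1,"xyz":[-0.56,0.0535,0],"dr":[0,0,-0.105]}]' 
python3 -m jog '[{"grip":1,"xyz":[0,0,0],"dr":[0,0,0]},{"grip":1,"xyz":[0,0,0],"dr":[0,0,0]},{"grip":1,"xyz":[0,0,0],"dr":[0,0,0]}]'
python3 -c "
from h import *
delta((.5635,.207,.10),-95)"
```

```text
time: 15.15
eef_pos: [0.5532, 0.1468, 0.0983]
tcp_rot: [-0.675, 0.738, 0.002, -0.002]
contact_force: [1.0, -0.3, 0.3]
opening: 0.251
time: 15.4
eef_pos: [0.5538, 0.1448, 0.099]
tcp_rot: [-0.676, 0.737, 0.001, -0.002]
contact_force: [-0.6, 0.1, -1.1]
opening: 0.25
t 15.4 pos [0.5538 0.1448 0.099 ] yaw -95.0 tilt [-0.005  -0.0009] open 0.25 F [-0.6  0.1 -1.1]
xyz [-0.0628, -0.0042, -0.0011] dr [0.0049, -0.0013, -0.0] q6 1.74
```

```bash
python3 -m jog '[{"grip":1,"xyz":[-0.03,-0.002,0],"dr":[0,0,0]},{"grip":1,"xyz":[-0.063,-0.004,0],"dr":[0,0,0]},{"grip":1,"xyz":[-0.063,-0.004,0],"dr":[0,0,0]},{"grip":1,"xyz":[-0.063,-0.004,0],"dr":[0,0,0]},{"grip":1,"xyz":[-0.063,-0.004,0],"dr":[0,0,0]},{"grip":1,"xyz":[-0.063,-0.004,0],"dr":[0,0,0]}]'
python3 - <<'E'
from h import *
delta((.5635,.207,.10),-95)
for n in("top","side"):
    im=ctrl.read_camera(n)[:,:,::-1];cv2.imwrite(f"pics/{n}19.png",im)
im=cv2.imread("pics/side19.png");cv2.imwrite("pics/s19c.png",cv2.resize(im[150:330,80:300],None,fx=3.3,fy=3.3,interpolation=cv2.INTER_CUBIC))
im=cv2.imread("pics/top19.png");cv2.imwrite("pics/t19c.png",cv2.resize(im[80:230,150:350],None,fx=4,fy=4,interpolation=cv2.INTER_CUBIC))
E
```

```text
time: 15.9
eef_pos: [0.5649, 0.2055, 0.1009]
tcp_rot: [-0.674, 0.738, 0.0, -0.001]
contact_force: [-0.3, -0.2, -1.1]
opening: 0.251
t 15.9 pos [0.5649 0.2055 0.1009] yaw -95.2 tilt [-0.0015 -0.0007] open 0.251 F [-0.3 -0.2 -1.1]
xyz [-0.0014, 0.0016, 0.0009] dr [0.0014, -0.0008, -0.003] q6 1.84
```

View pics/s19c.png

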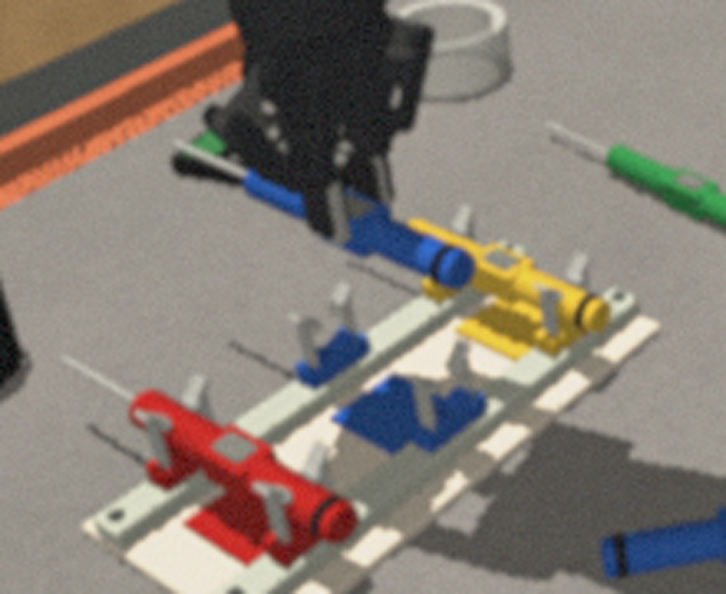

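View pics/t19c.png

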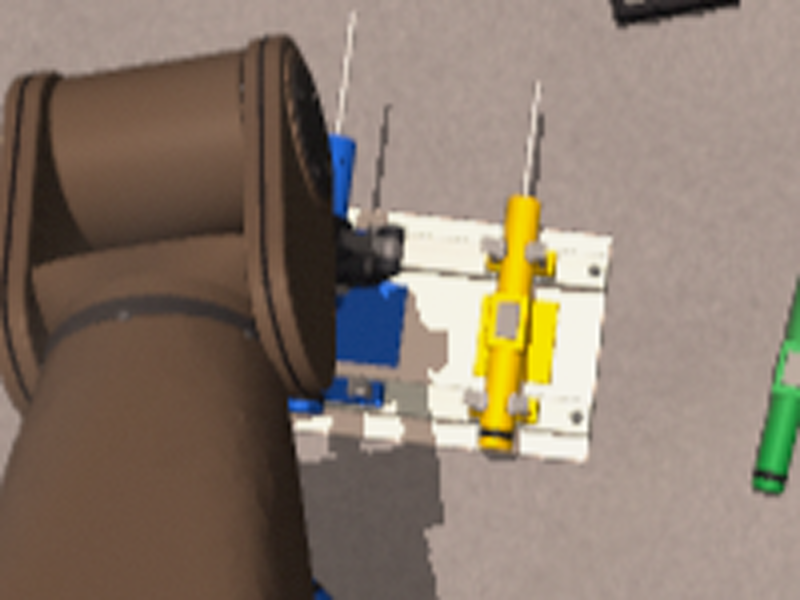

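Run:
```python
from h import *
for z in(.135,.14,.145): 
    n=ray("side",(218.8,230.6),z); print(n.round(4),"mid",(n+.08*np.array([np.cos(np.radians(-5)),np.sin(np.radians(-5)),0])).round(4), "top", proj("top",n))
# same check on red: reported z .0995 case
n=ray("side",(172.3,264.3),.139);print(n, (n+.08*np.array([np.cos(np.radians(-5)),np.sin(np.radians(-5)),0])).round(4))
# far end of blue in top: crop right edge
im=cv2.imread("pics/top19.png")[:,:,::-1].copy()
for i,st,ce,m in blobs(im,"blue",20):print(st,ce)
# seated red LCD in side19 & yellow LCD
for nm,u in(("red",(236/3.3+80,445/3.3+150)),("yel",(503/3.3+80,258/3.3+150))): print(nm,u,ray("side",u,.059))
print(ray("side",(350/3.3+80-0.5,522/3.3+150),.048),ray("side",(598/3.3+80,313/3.3+150),.048))
```

```text
[0.4934 0.2056 0.135 ] mid [0.5731 0.1986 0.135 ] top [228.76071415 179.76705871]
[0.4883 0.2108 0.14  ] mid [0.568  0.2038 0.14  ] top [225.87253546 181.68852648]
[0.4832 0.216  0.145 ] mid [0.5629 0.209  0.145 ] top [222.94991604 183.63290722]
[0.49428615 0.31319731 0.139     ] [0.574  0.3062 0.139 ]
[188  30   9  10  42] [191.35714286  34.88095238]
[199  43   9  12  28] [203.25        49.53571429]
[  21   92   64   88 1362] [ 60.28340675 137.44273128]
[ 92 110  12  73  87] [ 97.5862069 146.1954023]
[232 114   7  21  94] [234.74468085 122.71276596]
[234 150  17  21 303] [241.99339934 160.55775578]
[231 175  15   6  47] [238.04255319 177.91489362]
[222 179   9   4  26] [225.53846154 180.92307692]
[229 227  23  33 213] [238.657277   242.68075117]
[563 230  22  27 342] [572.36842105 242.30994152]
[453 240  11  58 443] [457.84198646 268.57562077]
[260 269   7   6  28] [262.67857143 271.17857143]
red (151.5151515151515, 284.8484848484849) [0.5686181  0.30643689 0.059     ]
yel (232.42424242424244, 228.1818181818182) [0.55217183 0.10691957 0.059     ]
[0.48804652 0.3123911  0.048     ] [0.47738563 0.11337696 0.048     ]
```

```bash
python3 -m jog '[{"grip":1,"xyz":[-0.002,0.002,0.03],"dr":[0,0,0]},{"grip":1,"xyz":[-0.002,0.002,0.055],"dr":[0,0,0]},{"grip":1,"xyz":[-0.002,0.002,0.063],"dr":[0,0,0]},{"grip":1,"xyz":[-0.002,0.002,0.063],"dr":[0,0,0]},{"grip":1,"xyz":[-0.002,0.002,0.063],"dr":[0,0,0]},{"grip":1,"xyz":[-0.002,0.002,0.063],"dr":[0,0,0]}]' 120
python3 - <<'E'
from h import *
delta((.563,.2075,.01),-95)
for n in("top","side"):
    im=ctrl.read_camera(n)[:,:,::-1];cv2.imwrite(f"pics/{n}20.png",im)
im=cv2.imread("pics/side20.png");cv2.imwrite("pics/s20c.png",cv2.resize(im[180:310,130:280],None,fx=4.6,fy=4.6,interpolation=cv2.INTER_CUBIC))
E
```

```text
time: 16.5
eef_pos: [0.5649, 0.2095, 0.0405]
tcp_rot: [-0.675, 0.738, -0.001, 0.001]
contact_force: [0.6, -0.0, -1.1]
opening: 0.239
t 16.5 pos [0.5649 0.2095 0.0405] yaw -95.1 tilt [0.003  0.0005] open 0.239 F [ 0.6 -0.  -1.1]
xyz [0.0022, 0.0018, 0.0305] dr [-0.0029, 0.0008, -0.0013] q6 1.85
```

View pics/s20c.png

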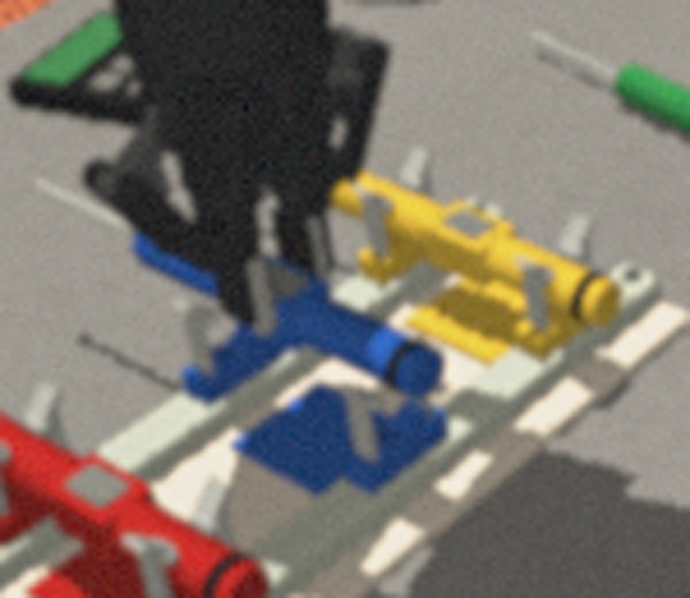

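Handle is above its clips, level. Pressing down, first half-way.

```bash
python3 -m jog '[{"grip":1,"xyz":[0.001,0.001,0.006],"dr":[0,0,0]},{"grip":1,"xyz":[0.001,0.001,0.012],"dr":[0,0,0]},{"grip":1,"xyz":[0.001,0.001,0.018],"dr":[0,0,0]},{"grip":1,"xyz":[0.001,0.001,0.018],"dr":[0,0,0]}]' 120
python3 - <<'E'
from h import *
delta((.563,.2075,.01),-95)
for n in("top","side"):
    im=ctrl.read_camera(n)[:,:,::-1];cv2.imwrite(f"pics/{n}21.png",im)
im=cv2.imread("pics/side21.png");cv2.imwrite("pics/s21c.png",cv2.resize(im[180:310,130:280],None,fx=4.6,fy=4.6,interpolation=cv2.INTER_CUBIC))
E
```

```text
time: 16.93
eef_pos: [0.5632, 0.2082, 0.0206]
tcp_rot: [-0.675, 0.738, -0.001, 0.001]
contact_force: [2.1, -1.6, -1.6]
opening: 0.24
t 16.93 pos [0.5632 0.2082 0.0206] yaw -95.0 tilt [ 0.0021 -0.0005] open 0.24 F [ 2.1 -1.6 -1.6]
xyz [0.0007, 0.0002, 0.0106] dr [-0.0021, -0.0004, -0.0007] q6 1.85
```

View pics/s21c.png

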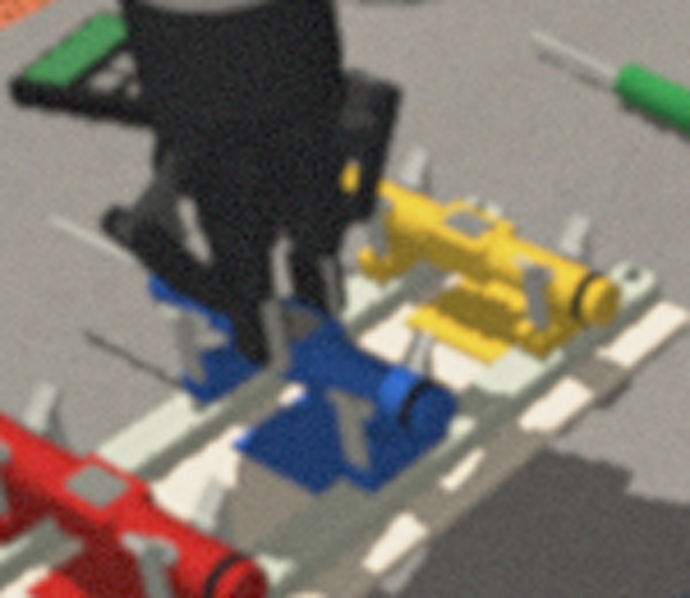

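Handle between the parted jaws; press on to the stop.

```bash
python3 -m jog '[{"grip":1,"xyz":[0,0,0.005],"dr":[0,0,0]},{"grip":1,"xyz":[0,0,0.01],"dr":[0,0,0]},{"grip":1,"xyz":[0,0,0.014],"dr":[0,0,0]},{"grip":1,"xyz":[0,0,0.016],"dr":[0,0,0]},{"grip":1,"xyz":[0,0,0.016],"dr":[0,0,0]}]' 120
python3 -c "
from h import *
delta((.563,.2075,.01),-95)"
```

```text
time: 17.45
eef_pos: [0.5639, 0.208, 0.0093]
tcp_rot: [-0.675, 0.737, -0.001, -0.0]
contact_force: [-7.4, -5.2, 21.8]
opening: 0.239
t 17.45 pos [0.5639 0.208  0.0093] yaw -95.0 tilt [ 0.0006 -0.0019] open 0.239 F [-7.4 -5.2 21.8]
xyz [0.0006, 0.0009, -0.0007] dr [-0.0007, -0.0018, -0.0003] q6 1.85
```

```bash
python3 -m jog '[{"grip":1,"xyz":[0,0,0.003],"dr":[0,0,0]},{"grip":1,"xyz":[0,0,0.004],"dr":[0,0,0]},{"grip":1,"xyz":[0,0,0.004],"dr":[0,0,0]}]' 120
python3 -m jog '[{"grip":1,"xyz":[0,0,-0.005],"dr":[0,0,0]},{"grip":1,"xyz":[0,0,-0.008],"dr":[0,0,0]},{"grip":0.3,"xyz":[0,0,-0.008],"dr":[0,0,0]},{"grip":0.3,"xyz":[0,0,-0.008],"dr":[0,0,0]},{"grip":0.3,"xyz":[0,0,-0.008],"dr":[0,0,0]},{"grip":0.3,"xyz":[0,0,-0.008],"dr":[0,0,0]},{"grip":0.3,"xyz":[0,0,-0.02],"dr":[0,0,0]},{"grip":0.3,"xyz":[0,0,-0.05],"dr":[0,0,0]},{"grip":0.3,"xyz":[0,0,-0.09],"dr":[0,0,0]},{"grip":0.3,"xyz":[0,0,-0.13],"dr":[0,0,0]},{"grip":0.3,"xyz":[0,0,-0.17],"dr":[0,0,0]},{"grip":0.3,"xyz":[0,0,-0.17],"dr":[0,0,0]}]' 120
python3 - <<'E'
from h import *
delta((.43,-.1,.18),-95)
for n in("top","side"):
    im=ctrl.read_camera(n)[:,:,::-1];cv2.imwrite(f"pics/{n}22.png",im)
im=cv2.imread("pics/side22.png");cv2.imwrite("pics/s22c.png",cv2.resize(im[190:350,95:295],None,fx=3.7,fy=3.7,interpolation=cv2.INTER_CUBIC))
E
```

```text
time: 17.7
eef_pos: [0.5655, 0.2079, 0.0092]
tcp_rot: [-0.676, 0.737, -0.002, 0.0]
contact_force: [-12.3, -8.3, 36.2]
opening: 0.246
time: 18.7
eef_pos: [0.5681, 0.21, 0.1826]
tcp_rot: [-0.675, 0.737, -0.005, 0.008]
contact_force: [1.3, -0.1, 1.5]
opening: 0.701
t 18.7 pos [0.5681 0.21   0.1826] yaw -95.0 tilt [0.0183 0.0038] open 0.701 F [ 1.3 -0.1  1.5]
xyz [0.321, 0.1104, -0.0011] dr [-0.0179, 0.0054, -0.0006] q6 1.85
```

View pics/s22c.png

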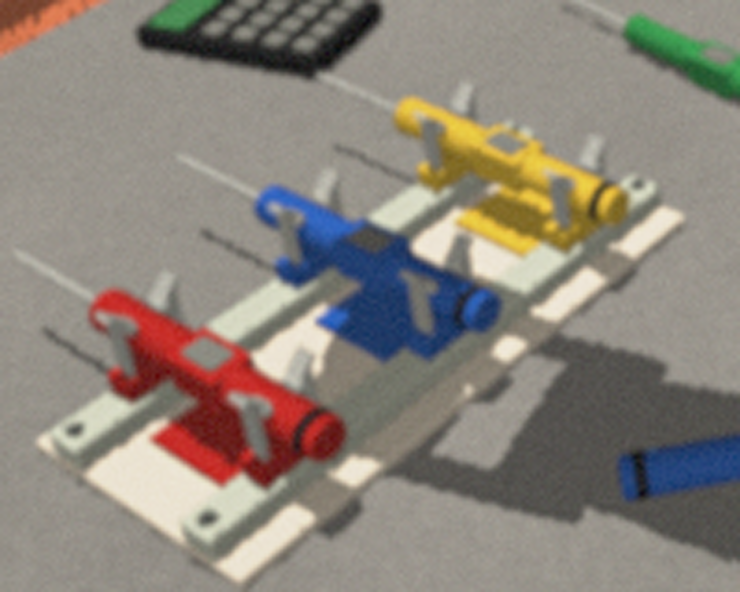

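```bash
python3 -m jog '[{"grip":0.3,"xyz":[0.33,0.08,0],"dr":[0,0,0]},{"grip":0.3,"xyz":[0.33,0.08,0],"dr":[0,0,0]},{"grip":0.3,"xyz":[0.33,0.08,0],"dr":[0,0,0]},{"grip":0.3,"xyz":[0.33,0.08,0],"dr":[0,0,0]},{"grip":0.3,"xyz":[0.33,0.08,0],"dr":[0,0,0]},{"grip":0.3,"xyz":[0.33,0.08,0],"dr":[0,0,0]},{"grip":0.3,"xyz":[0.33,0.08,0],"dr":[0,0,0]},{"grip":0.3,"xyz":[0.33,0.08,0],"dr":[0,0,0]},{"grip":0.3,"xyz":[0.33,0.08,0],"dr":[0,0,0]},{"grip":0.3,"xyz":[0.33,0.08,0],"dr":[0,0,0]},{"grip":0.3,"xyz":[0.33,0.08,0],"dr":[0,0,0]}]'
python3 - <<'E'
from h import *
for n in("top","side"):
    im=ctrl.read_camera(n)[:,:,::-1];cv2.imwrite(f"pics/{n}23.png",im)
im=cv2.imread("pics/side23.png");cv2.imwrite("pics/s23c.png",cv2.resize(im[190:350,95:295],None,fx=3.7,fy=3.7,interpolation=cv2.INTER_CUBIC))
im=cv2.imread("pics/top23.png");cv2.imwrite("pics/t23c.png",cv2.resize(im[85:205,165:325],None,fx=4.8,fy=4.8,interpolation=cv2.INTER_CUBIC))
E
```

```text
time: 19.72
eef_pos: [0.4529, -0.1127, 0.1694]
tcp_rot: [-0.675, 0.738, 0.001, -0.0]
contact_force: [0.5, 0.9, -0.1]
opening: 0.7
```

View pics/t23c.png

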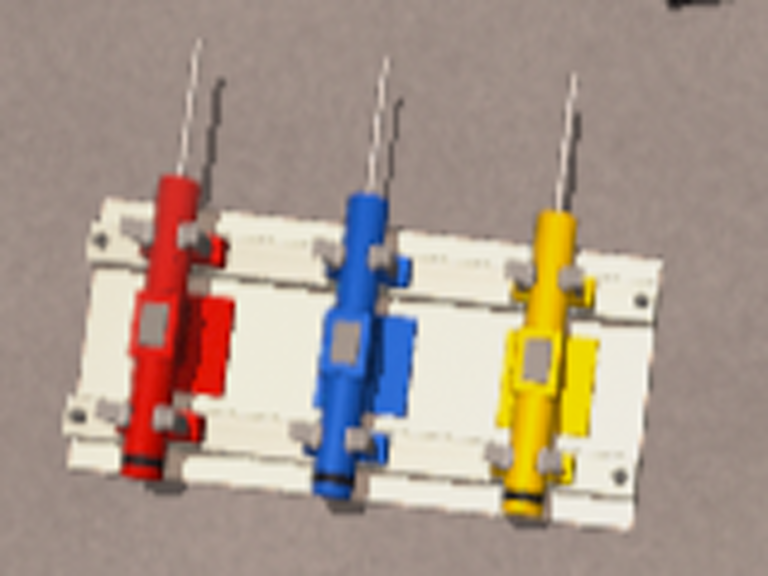

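View pics/s23c.png

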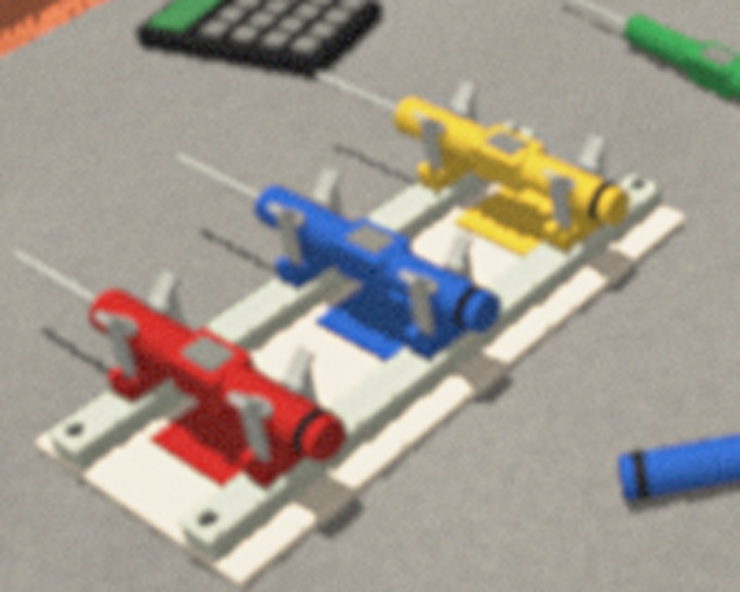

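Run:
```python
from h import *
for nm,a,b in(("red",(153,325),(208,352)),("blue",(346,341),(371,237)),("yel",(538,359),(506,143))):
    X,r=T((a[0]/4.8+165-.4,a[1]/4.8+85-.4),(b[0]/3.7+95-.4,b[1]/3.7+190-.4));print(nm,X.round(4),r)
s=ctrl.get_state();print(s["time"],s["eef_pos"],s["contact_force"],abs(s["dq"]).max())
```

```text
red [0.5697 0.3069 0.0592] [[0.0, 0.0], [-0.0, -0.0]]
blue [0.5628 0.2063 0.0589] [[0.1, 0.2], [-0.2, -0.0]]
yel [0.5556 0.1067 0.0576] [[0.1, 0.1], [-0.1, -0.0]]
19.8167 [ 0.4535171  -0.11172448  0.16984725] [ 0.19128034 -0.2541767  -0.36838457] 0.013375025686369387
```

```bash
python3 -c "
from plant import ctrl
print(ctrl.sign_off())"
```

```text
the job is handed in; nothing more can be done
None
```

I put the red probe in the red clips, then the blue probe in the blue clips. Of the three blue look-alikes I took the one farthest from the base, about 0.62 m away. Each was pressed until it stopped moving down (red read 22 N, then I pressed slightly harder; blue reached 36 N), then released. I handed in at about 19.8 s with the arm raised clear of everything.

**Last checks:** both pictures show the jaws closed over both handles. The screens on the grip blocks measure about 59 mm above the counter, which matches a handle axis at 48 mm. The red, blue and yellow screens line up at an even spacing of about 100 mm, so both new probes match the yellow one to within roughly 1–2 mm.

**One disagreement:** the reported tool height did not match the cameras. The fingertips sat about 30–35 mm higher than reported, so I set the heights from the pictures and the contact force instead.

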